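Close the craft jars

TASK

Craft time is over and the jars of corks, buttons, beads and fasteners go back into the cupboard: take the pile of wooden lids apart and put each lid on the jar it fits, plug inside the mouth and disc flat on the rim. Leave the jars standing where they are, and do not push or knock over the glue stick.

Things in the scene. Friction and masses are not known exactly. Their poses are not given: they have to be found in the camera images.
- lid_large: The largest of the four round lids, at the bottom of the pile, its plug on the table: a dark wooden disc 69 mm across and 9 mm thick, under it a cork plug 9 mm high, 49 mm across, tapering to 42 mm at its foot (18 mm high in all). Origin: centre of the plug's foot; z up through the disc, which spans z = 9 to 18 mm. Loose.
- lid_medium: The second largest of the four round lids, second from below in the pile: a dark wooden disc 59 mm across and 9 mm thick, under it a cork plug 9 mm high, 39 mm across, tapering to 32 mm at its foot (18 mm high in all). Origin: centre of the plug's foot; z up through the disc, which spans z = 9 to 18 mm. Loose.
- lid_small: The second smallest of the four round lids, third from below in the pile: a dark wooden disc 49 mm across and 9 mm thick, under it a cork plug 9 mm high, 29 mm across, tapering to 22 mm at its foot (18 mm high in all). Origin: centre of the plug's foot; z up through the disc, which spans z = 9 to 18 mm. Loose.
- lid_tiny: The smallest of the four round lids, at the top of the pile: a dark wooden disc 39 mm across and 9 mm thick, under it a cork plug 9 mm high, 19 mm across, tapering to 12 mm at its foot (18 mm high in all). Origin: centre of the plug's foot; z up through the disc, which spans z = 9 to 18 mm. Loose.
- jar_large: The largest of the four open round white jars, with corks in its lower part: 65 mm across outside, mouth 57 mm across, wall 4 mm, 85 mm high. Origin: centre of its underside; z up. The largest lid fits it: the plug goes into the mouth with 4 mm to spare all round, and the disc then lies on the rim, the lid's origin 76 mm above the jar's. Loose, can slide or tip.
- jar_medium: The second largest of the four open round white jars, with buttons in its lower part: 55 mm across outside, mouth 47 mm across, wall 4 mm, 74 mm high. Origin: centre of its underside; z up. The second largest lid fits it: the plug goes into the mouth with 4 mm to spare all round, and the disc then lies on the rim, the lid's origin 65 mm above the jar's. Loose, can slide or tip.
- jar_small: The second smallest of the four open round white jars, with wooden beads in its lower part: 45 mm across outside, mouth 37 mm across, wall 4 mm, 64 mm high. Origin: centre of its underside; z up. The second smallest lid fits it: the plug goes into the mouth with 4 mm to spare all round, and the disc then lies on the rim, the lid's origin 55 mm above the jar's. Loose, can slide or tip.
- jar_tiny: The smallest of the four open round white jars, with brass paper fasteners in its lower part: 35 mm across outside, mouth 27 mm across, wall 4 mm, 52 mm high. Origin: centre of its underside; z up. The smallest lid fits it: the plug goes into the mouth with 4 mm to spare all round, and the disc then lies on the rim, the lid's origin 43 mm above the jar's. Loose, can slide or tip.
- glue_stick: Glue stick that stands upright among the jars, 31 mm across, 106 mm high, to be left alone. Origin: centre of its foot; z up. Loose.
There are look-alikes about, which are no part of the job. Leave any orange or turquoise look-alike of the lid_medium alone.

How it is judged (in metres and radians):
At the end, for the whole second after the job is handed in: Each lid rests on its own jar, plug in the mouth: axes within 8 mm, no more than 3 mm above or 4 mm below its seated height, level within 0.1 rad; jars and glue stick upright within 0.1 rad, jars within 40 mm and glue stick within 30 mm of where they stood (z of lid_large in the frame of jar_large between 0.072 and 0.079 m and horizontal distance between lid_large and jar_large below 0.008 m and angle between each of lid_large, jar_large, lid_medium, jar_medium, lid_small, jar_small, lid_tiny, jar_tiny, glue_stick's own z axis and vertical below 0.1 rad and linear speed of each of lid_large, lid_medium, lid_small, lid_tiny below 0.02 m/s and distance of each of jar_large, jar_medium, jar_small, jar_tiny from where it was at the start of the episode below 0.04 m and z of lid_medium in the frame of jar_medium between 0.061 and 0.068 m and horizontal distance between lid_medium and jar_medium below 0.008 m and z of lid_small in the frame of jar_small between 0.051 and 0.058 m and horizontal distance between lid_small and jar_small below 0.008 m and z of lid_tiny in the frame of jar_tiny between 0.039 and 0.046 m and horizontal distance between lid_tiny and jar_tiny below 0.008 m and distance of glue_stick from where it was at the start of the episode below 0.03 m); the robot touches nothing.
It fails at once if the largest jar is tipped (angle between jar_large's own z axis and vertical above 0.5 rad).
It fails at once if the second largest jar is tipped (angle between jar_medium's own z axis and vertical above 0.5 rad).
It fails at once if the second smallest jar is tipped (angle between jar_small's own z axis and vertical above 0.5 rad).
It fails at once if the smallest jar is tipped (angle between jar_tiny's own z axis and vertical above 0.5 rad).
It fails at once if the glue stick is knocked over (angle between glue_stick's own z axis and vertical above 0.5 rad).
It also fails if it takes over 104 s, if anything falls off the work surface, if the arm or the gripper's body presses on something with over 40 N, if the wrist force passes 120 N, or if a joint passes its speed limit or range.

ROBOT

A 6-joint arm with a two-finger parallel gripper is mounted at the origin on a cart in front of the work surface, level with it; the furniture and walls round the work are solid. World frame = base frame: x ahead of the robot, y to its left, z up, the work surface at z = 0. Lengths are in m, angles in degrees, forces in N, time in s.
With the tool pointing down it reaches from about 0.3 to 0.75 m from the base axis. Payload 8.5 kg.
Tool frame: the origin (TCP) lies at the very end of the fingers, on their centre line; the grasp point (between the pads) lies 19 mm behind it; y points along the fingers, z is the direction in which the jaws open and shut, and the axes are right-handed (so a half turn about y gives the same grasp; the last joint's range is limited). The gripper opens to 85 mm and grips with 20 to 120 N. Pads are 22 mm wide; open, the fingers measure 114 mm over their backs; the gripper's body (76 mm by 85 mm) begins 54 mm behind the grasp point. The pads swing forward as they close: fully open they stand 13 mm farther back than shut.
Start: joints at [-84.815, 21.807, 74.336, -0, 83.858, -12.336], TCP at [0.166, -0.524, 0.231] pointing down, gripper open.
Joint ranges: [-178.18, 178.18], [-50.72, 133.34], [12.68, 142.11], [-81.47, 261.47], [9.98, 163.14], [-165.26, 165.26]. Speed limits (degrees/s): [136.94, 136.94, 180, 180, 180, 180].

INTERFACE

Orientations are given as a 3x3 rotation matrix whose columns are the frame's x, y, z axes.
In Python, from rig import env gives the robot as it stands. The module is installed in compiled form; this text tells all that it offers.
- The arm moves only by the tool servo_tool, never from a script. Its argument "rows" is one flat list of numbers, 7 for each row, row after row: the opening, from 0 (shut) to 1 (fully open), then the shift along the world's x, y, z in m, then the turn, a rotation vector about the world's x, y, z in degrees. A call has 1 to 10 rows; each row shifts and turns the commanded pose from where the row before left it; what a row does not reach is not made up. A row lasts 1/12 s, in which the tool goes at most 41.7 mm and 7.16 degrees, less where a joint would pass 70% of its speed; a pose out of reach is approached as far as the arm can. A call with a gripper value outside its range is refused whole. The fingers move at their own pace and stop on an object; "force" is the grip in N (left out, the last holds). Time passes only in rows, so rows that do not move let the fingers close. It gives the time, the measured TCP pose, the force and the opening at its end, in the units of the state.
- env.observe(): the state, without advancing time (a new reading comes with each control period).
- env.get_image(name): name is "scene" or "top" or "wrist"; returns the picture (480x640x3 uint8, red, green, blue); there is no depth.
- env.camera_model(name): a dict with "camera_matrix" (3x3 intrinsics, pixels), "R" (3x3) and "t" (3): a world point X has camera coordinates R X + t; the wrist camera has in their place "mount" (4x4, takes a point from camera to tool coordinates, whose origin is the TCP and whose axes are the tool frame's). Camera axes: x right, y down, z forward; pixel columns grow to the right and rows downward; lengths in m; the calibration is good to about 2 mm. A picture is of the moment at which its call begins: read the wrist's pose just before it. camera_model takes no time and is no camera call.
- env.close_job(): hands the job in, once; it reports no verdict.
The state is a dict: "time_s": time; "q": joint angles; "qvel": joint speeds; "joint_efforts": joint torques, N m; "position": TCP position; "tool_rot": TCP orientation; "ft_force": force on the tool from outside, world axes, zero at the start; "wrist_torque": the same for the moment, N m; "grip_width": finger opening in m.
Only numpy, scipy, OpenCV 4.12 (cv2) and the standard library are available. Lean on these libraries where they do the work, as an engineer would, in place of code of your own. Each camera call takes 0.05 s, during which the arm holds its last target.

## Working session

There is one attempt and no reset: what is moved stays moved. The work goes in short steps, Python scripts to look and compute and a tool call to move; the robot and the scene stay as the last step left them, time stands still between calls to the robot, and variables do not carry over. Pictures are saved under pics/ and viewed, and the job is handed in when it is done.

Besides the shell and the picture viewer there is one more tool, called as name(argument=value, ...) on one line, values as JSON. servo_tool: Moves the arm, as the interface text tells. Its arguments: {"type":"object","properties":{"rows":{"type":"array","items":{"type":"number"}},"force":{"type":"number"}},"required":["rows"]}

```bash
mkdir -p pics; python3 - <<'E'
from rig import env
import cv2,numpy as np
o=env.observe()
print(o)
for n in ["scene","top","wrist"]:
    im=env.get_image(n); cv2.imwrite(f"pics/{n}0.png",im[:,:,::-1]); 
    print(n,env.camera_model(n))
E
```

```text
{'time_s': 0.0, 'q': array([-8.48140821e+01,  2.18413686e+01,  7.43848787e+01, -1.54365378e-04,
        8.38597566e+01, -1.23359991e+01]), 'qvel': array([ 0.08172176,  0.0688433 , -0.07383098,  0.00495516,  0.00083976,
       -0.04650624]), 'joint_efforts': array([ 5.55887982e-04, -4.48465168e+01, -2.31280571e+01, -1.42595436e-04,
        4.87177822e-03, -2.01946449e-05]), 'position': array([ 0.16555615, -0.52417646,  0.23070751]), 'tool_rot': array([[-9.53601788e-01, -1.38344456e-04,  3.01070773e-01],
       [-3.01070637e-01,  1.49466431e-03, -9.53600670e-01],
       [-3.18074375e-04, -9.99998873e-01, -1.46696602e-03]]), 'ft_force': array([-0.33216912,  0.32819677, -0.53795836]), 'wrist_torque': array([-0.0106607 ,  0.00990827, -0.00589411]), 'grip_width': 0.08533227954360635}
scene {'camera_matrix': array([[592.36991494,   0.        , 321.59521273],
       [  0.        , 592.36991494, 239.37106023],
       [  0.        ,   0.        ,   1.        ]]), 'R': array([[-0.74478216, -0.66713755,  0.01506744],
       [-0.48526651,  0.52596881, -0.69847922],
       [ 0.45805671, -0.5275265
[... 315 characters left out ...]
   [-9.82110158e-01,  8.52394389e-04, -1.88305367e-01],
       [ 1.88306792e-01,  2.13105831e-03, -9.82107943e-01]]), 't': array([-0.07277727,  0.53208283,  0.95331517])}
wrist {'camera_matrix': array([[344.24325127,   0.        , 314.01875819],
       [  0.        , 344.24325127, 243.81759113],
       [  0.        ,   0.        ,   1.        ]]), 'mount': array([[-9.06875926e-04,  9.55363165e-01,  2.95432566e-01,
        -7.61647231e-02],
       [-8.87399833e-04, -2.95433340e-01,  9.55362944e-01,
        -1.42237808e-01],
       [ 9.99999195e-01,  6.04228845e-04,  1.11571050e-03,
         5.20569813e-04],
       [ 0.00000000e+00,  0.00000000e+00,  0.00000000e+00,
         1.00000000e+00]])}
```

View pics/scene0.png

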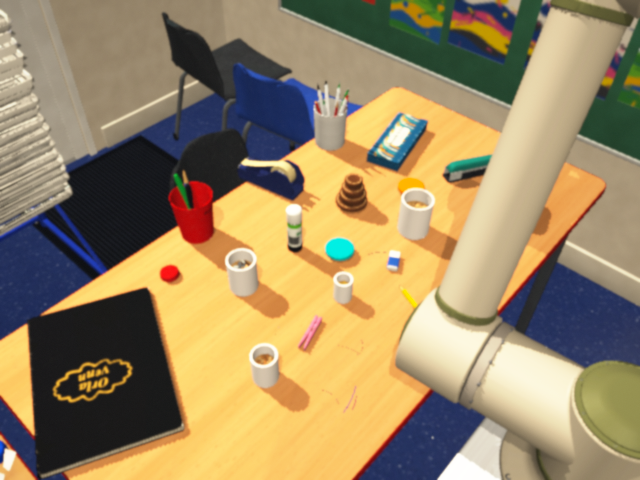

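View pics/top0.png

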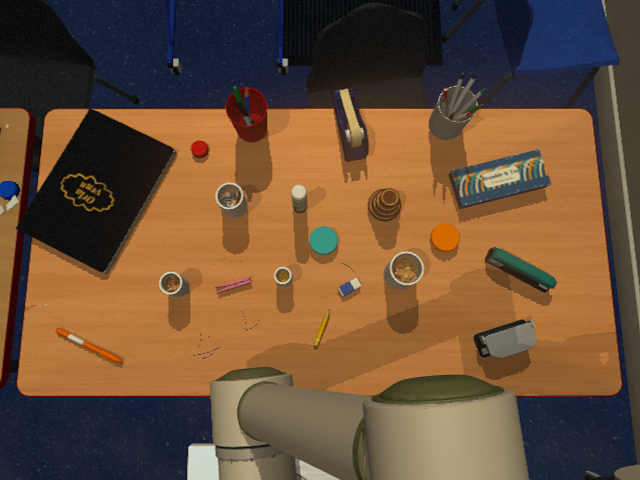

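View pics/wrist0.png

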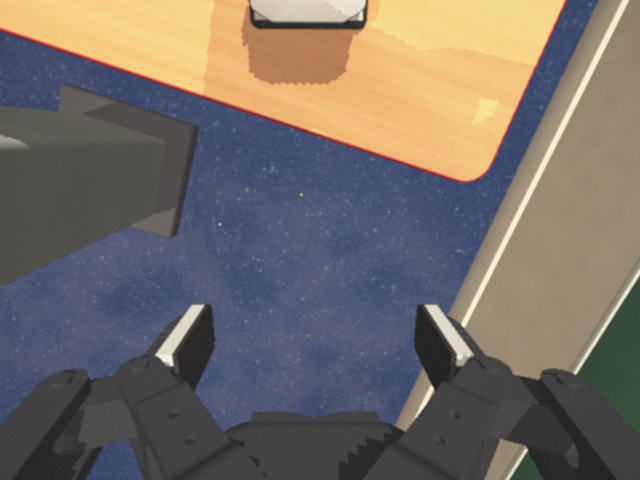

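```bash
python3 - <<'E'
import cv2,numpy as np
t=cv2.imread("pics/top0.png")
def c(x,y,r=32): return cv2.resize(t[y-r:y+r,x-r:x+r],(260,260),interpolation=cv2.INTER_CUBIC)
a=np.hstack([c(230,198),c(172,284),c(283,276)]);b=np.hstack([c(407,268),c(384,205),c(299,198)])
cv2.imwrite("pics/crop0.png",np.vstack([a,b]))
s=cv2.imread("pics/scene0.png")
def c(x,y,r=32): return cv2.resize(s[y-r:y+r,x-r:x+r],(260,260),interpolation=cv2.INTER_CUBIC)
a=np.hstack([c(242,270),c(265,365),c(344,286)]);b=np.hstack([c(417,212),c(352,192),c(294,228)])
cv2.imwrite("pics/crop1.png",np.vstack([a,b]))
E
```

```text
(no output)
```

View pics/crop0.png

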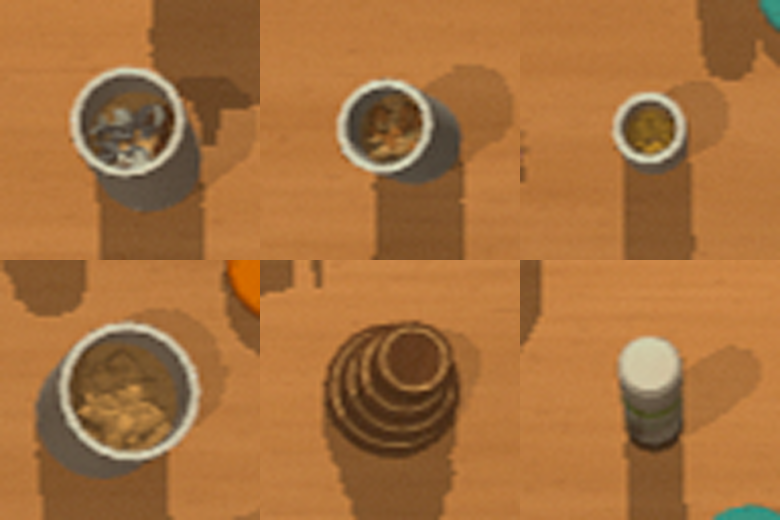

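View pics/crop1.png

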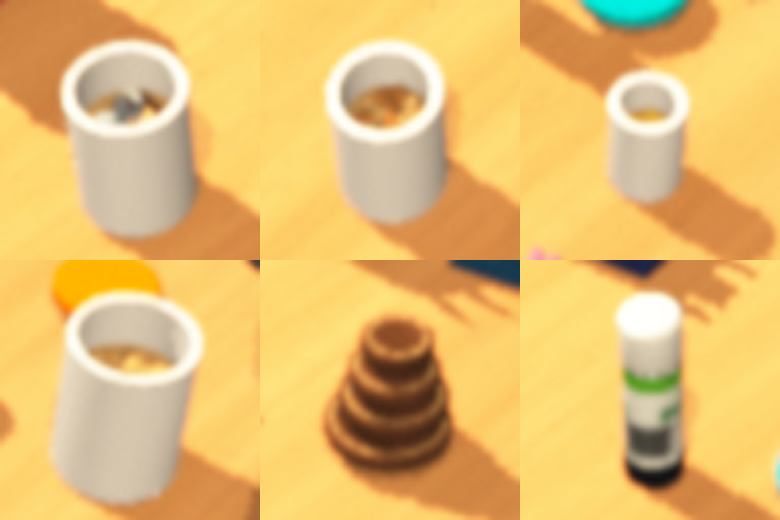

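```bash
cat > h.py <<'E'
import cv2,numpy as np
from rig import env
def cam(n,o=None):
    m=env.camera_model(n);K=m["camera_matrix"]
    if n=="wrist":
        T=np.eye(4);T[:3,:3]=o["tool_rot"];T[:3,3]=o["position"]
        W=T@m["mount"];return K,W[:3,:3],W[:3,3]
    R=m["R"];return K,R.T,-R.T@m["t"]
def cast(n,uv,z,o=None):
    K,R,c=cam(n,o)
    uv=np.asarray(uv,float).reshape(-1,2)
    d=(R@np.linalg.inv(K)@np.c_[uv,np.ones(len(uv))].T).T
    return c+d*((z-c[2])/d[:,2])[:,None]
def proj(n,X,o=None):
    K,R,c=cam(n,o);p=(K@R.T@(np.atleast_2d(X)-c).T).T
    return p[:,:2]/p[:,2:]
def circ(P):
    P=P[:,:2];A=np.c_[2*P,np.ones(len(P))];s=np.linalg.lstsq(A,(P**2).sum(1),rcond=None)[0]
    return s[:2],np.sqrt(s[2]+s[:2]@s[:2])
E
python3 - <<'E'
from h import *
for n,thr,seeds in [("top",150,dict(medium=(230,198),small=(172,284),tiny=(283,276),large=(407,268))),("scene",205,dict(medium=(242,258),small=(265,352),tiny=(344,280),large=(417,200)))]:
    im=cv2.imread(f"pics/{n}0.png").astype(int)
    H=dict(medium=.074,small=.064,tiny=.052,large=.085)
    g=(im.min(2)>thr).astype(np.uint8)
    cs,_=cv2.findContours(g,cv2.RETR_EXTERNAL,cv2.CHAIN_APPROX_NONE)
    for k,s in seeds.items():
        c=min(cs,key=lambda c:1e9 if len(c)<15 else np.hypot(*(np.array(cv2.minEnclosingCircle(c)[0])-s)))
        h=cv2.convexHull(c)
        P=cast(n,c.reshape(-1,2),H[k]);print(n,k,*circ(P),cv2.fitEllipse(c))
    if n=="top":
        print("glue",cast(n,(299,191.5),.106), "teal",cast(n,(324,240),.018),cast(n,(445,238),.018))
        print("pile",cast(n,(384+(413-390)/4.06,205+(357-390)/4.06),.072),cast(n,(384.5,205),.018))
    else: print("pile",cast(n,(352+(398-390)/4.06,192+(338-390)/4.06),.072))
E
```

```text
top medium [0.62741502 0.08557614] 0.025327024415772056 ((228.86044311523438, 195.36480712890625), (24.834808349609375, 26.026599884033203), 73.08782196044922)
top small [0.45658169 0.19455042] 0.019663975349419303 ((170.1211700439453, 283.34375), (19.232057571411133, 20.628755569458008), 68.00568389892578)
top tiny [ 0.47350309 -0.01933937] 0.015123326196349334 ((282.24127197265625, 274.99810791015625), (15.672113418579102, 15.923792839050293), 38.244781494140625)
top large [ 0.481974  -0.2544421] 0.030195714706854435 ((406.3880920410156, 267.205322265625), (32.519229888916016, 33.60026550292969), 159.5542755126953)
glue [[ 0.62529437 -0.05252574  0.106     ]] teal [[ 0.54930704 -0.10165328  0.018     ]] [[ 0.55324292 -0.34809439  0.018     ]]
pile [[ 0.62447285 -0.22939914  0.072     ]] [[ 0.62285753 -0.22686109  0.018     ]]
scene medium [0.6258109 0.0844214] 0.026567943736112886 ((240.3153076171875, 259.783935546875), (21.864797592163086, 29.92190933227539), 81.55848693847656)
scene small [0.45665784 0.19273587] 0.021832563454922686 ((263.2331848144531, 355.2576904296875), (23.500211715698242, 27.95931053161621), 77.05770111083984)
scene tiny [ 0.47211762 -0.02028043] 0.01675687496235642 ((343.0907897949219, 279.1295166015625), (14.225920677185059, 18.833162307739258), 89.2126235961914)
scene large [ 0.48100876 -0.25446921] 0.03007987507868993 ((417.5163879394531, 199.1544189453125), (20.41596794128418, 30.8696231842041), 96.78917694091797)
pile [[ 0.62071271 -0.22830967  0.072     ]]
```

servo_tool(rows=[1, 0.032, 0.021, 0, 0, 0, -1.75, 1, 0.032, 0.021, 0, 0, 0, -1.75, 1, 0.032, 0.021, 0, 0, 0, -1.75, 1, 0.032, 0.021, 0, 0, 0, -1.75, 1, 0.032, 0.021, 0, 0, 0, -1.75, 1, 0.032, 0.021, 0, 0, 0, -1.75, 1, 0.032, 0.021, 0, 0, 0, -1.75, 1, 0.032, 0.021, 0, 0, 0, -1.75, 1, 0.032, 0.021, 0, 0, 0, -1.75, 1, 0.032, 0.021, 0, 0, 0, -1.75], force=30)

```text
time_s: 0.98
position: [0.4869, -0.313, 0.2312]
tool_rot: [[-1.0, -0.0, -0.001], [0.001, 0.0, -1.0], [0.0, -1.0, -0.0]]
ft_force: [0.5, -0.8, -0.7]
grip_width: 0.0854
```

servo_tool(rows=[1, 0.034, 0.021, -0.01, 0, 0, 0, 1, 0.034, 0.021, -0.01, 0, 0, 0, 1, 0.034, 0.021, -0.01, 0, 0, 0, 1, 0.034, 0.021, -0.01, 0, 0, 0, 1, 0, 0, 0, 0, 0, 0, 1, 0, 0, 0, 0, 0, 0])

```text
time_s: 1.48
position: [0.6224, -0.2289, 0.1896]
tool_rot: [[-1.0, -0.002, 0.003], [-0.003, 0.001, -1.0], [0.002, -1.0, -0.001]]
ft_force: [-0.1, -1.0, 0.8]
grip_width: 0.0852
```

```bash
python3 - <<'E'
from h import *
o=env.observe();print(o["time_s"],o["q"],o["position"],o["tool_rot"].round(3),o["ft_force"])
im=env.get_image("wrist");cv2.imwrite("pics/w1.png",im[:,:,::-1])
t=env.get_image("top");cv2.imwrite("pics/t1.png",t[:,:,::-1])
print(proj("wrist",[[.623,-.229,.072],[.623,-.229,.018]],o))
E
```

```text
1.4833 [-3.03946293e+01  3.50958913e+01  5.81051625e+01 -4.69213728e-03
  8.69450854e+01  5.94138400e+01] [ 0.62238775 -0.22887648  0.18962328] [[-1.    -0.002  0.003]
 [-0.003  0.001 -1.   ]
 [ 0.002 -1.    -0.001]] [-0.10136126 -1.04328899  0.78815666]
[[313.65112903 237.89843596]
 [313.71415423 221.68971863]]
```

View pics/w1.png

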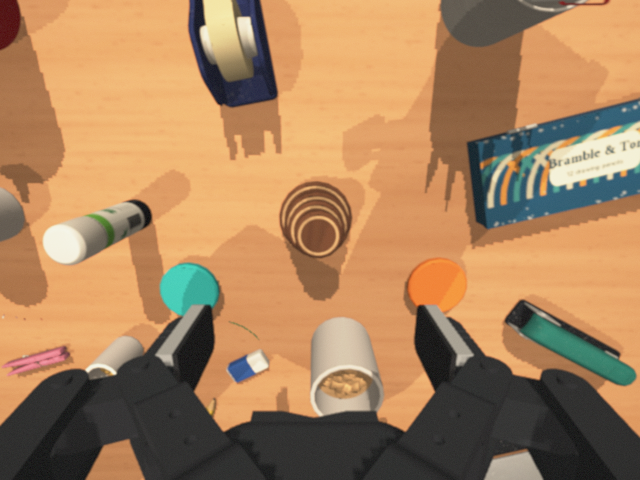

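```bash
python3 - <<'E'
from h import *
im=cv2.imread("pics/w1.png");cv2.imwrite("pics/w1c.png",cv2.resize(im[170:300,250:380],(780,600),interpolation=cv2.INTER_CUBIC)[:,:])
t=cv2.imread("pics/t1.png");cv2.imwrite("pics/t1c.png",cv2.resize(t[160:260,330:460],(780,600),interpolation=cv2.INTER_CUBIC)[:,:])
E
```

```text
(no output)
```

View pics/w1c.png

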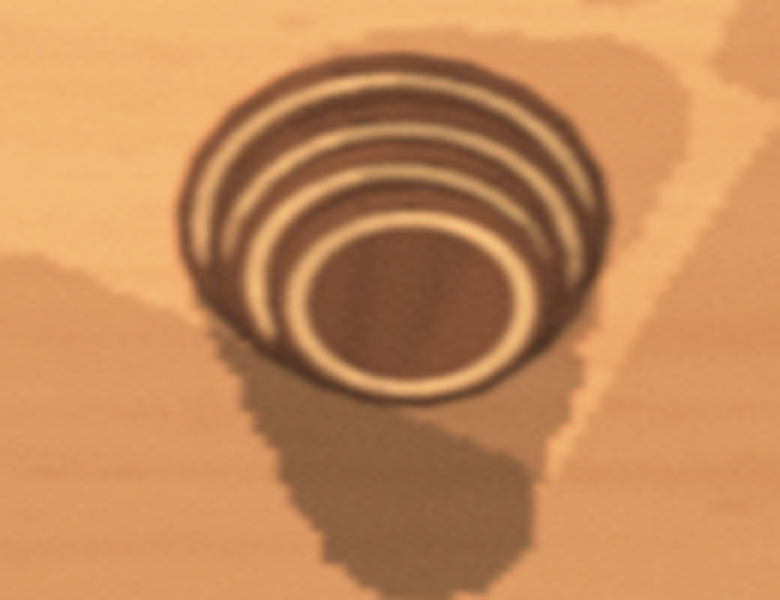

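View pics/t1c.png

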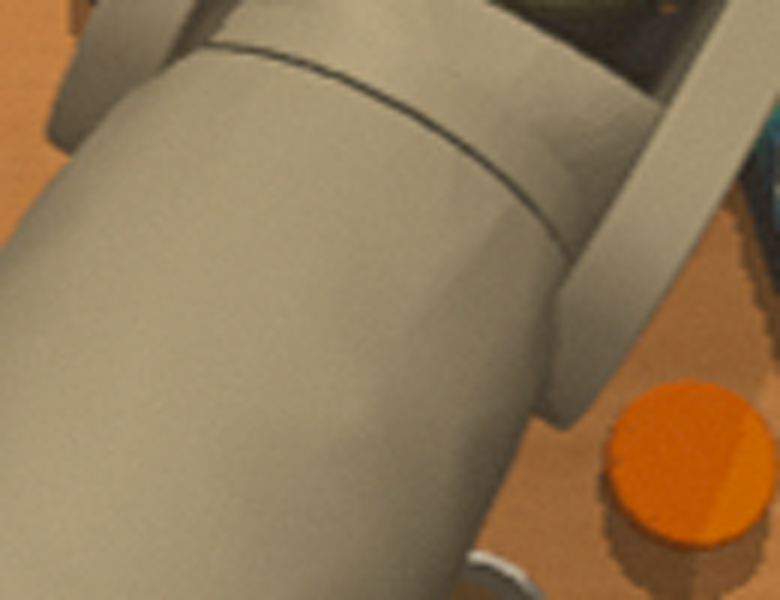

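```bash
cat > ring.py <<'E'
from h import *
# hand-picked points in zoom -> pixel -> world
def z(p,o0=(250,170),s=(6,600/130)): return [(o0[0]+p[0]/s[0],o0[1]+p[1]/s[1])]
E
python3 - <<'E'
from ring import *
o=env.observe()
print("tiny",cast("wrist",z((411.5,304)),.072,o))
g=lambda pts,h:circ(np.vstack([cast("wrist",z(p),h,o) for p in pts]))
print("tiny",g([(285,304),(538,304),(411,210),(411,398)],.072))
print("large disc",g([(180,215),(390,52),(610,215),(245,110),(550,110)],.018))
print("largering",g([(192,240),(210,160),(270,103),(385,72),(500,103),(570,155),(598,205)],.018))
print("med",g([(218,240),(245,190),(300,145),(395,122),(480,140),(550,195),(585,270)],.036))
print("small",g([(243,275),(262,225),(320,180),(392,160),(460,175),(520,215)],.054))
E
```

```text
tiny [[ 0.62313447 -0.23506662  0.072     ]]
tiny (array([ 0.62283028, -0.23506803]), np.float64(0.016685593873042415))
large disc (array([ 0.6250935, -0.233333 ]), np.float64(0.033345822223248625))
largering (array([ 0.62317249, -0.23285929]), np.float64(0.0318003083300167))
med (array([ 0.62071555, -0.23358841]), np.float64(0.027176395210773665))
small (array([ 0.62321548, -0.23288092]), np.float64(0.020895765521327755))
```

```bash
python3 - <<'E'
from ring import *
o=env.observe();print(o["position"],o["tool_rot"])
print("jarL",cast("wrist",[(347,388)],.085,o),"teal",cast("wrist",[(189,290)],.018,o),"orange",cast("wrist",[(437,285)],.018,o),"glue",cast("wrist",[(67,244)],.106,o))
print(cast("top",[(324,240),(445,238)],.018), cast("scene",[(340,248),(411,186)],.018))
E
```

```text
[ 0.6211301  -0.23088691  0.19132457] [[-9.99999912e-01 -4.12968990e-04  6.87894994e-05]
 [-6.87348311e-05 -1.32391441e-04 -9.99999989e-01]
 [ 4.12978093e-04 -9.99999906e-01  1.32363044e-04]]
jarL [[ 0.48954635 -0.26021489  0.085     ]] teal [[ 0.55141922 -0.10652331  0.018     ]] orange [[ 0.55695637 -0.35418665  0.018     ]] glue [[ 0.6268476  -0.06064891  0.106     ]]
[[ 0.54930704 -0.10165328  0.018     ]
 [ 0.55324292 -0.34809439  0.018     ]] [[ 0.54617421 -0.1000816   0.018     ]
 [ 0.55358283 -0.34730001  0.018     ]]
```

```bash
python3 - <<'E'
from ring import *
o=env.observe();print(o["position"],o["qvel"].round(2))
im=env.get_image("wrist");cv2.imwrite("pics/w2.png",im[:,:,::-1])
o=env.observe();print(o["position"],o["qvel"].round(2))
im=cv2.imread("pics/w2.png");cv2.imwrite("pics/w2c.png",cv2.resize(im[170:300,250:380],(780,600),interpolation=cv2.INTER_CUBIC)[:,:])
s=env.get_image("scene");cv2.imwrite("pics/s2.png",s[:,:,::-1])
E
```

```text
[ 0.6211301  -0.23088691  0.19132457] [-1.16 -1.14  0.17  0.05  0.04  0.17]
[ 0.62090419 -0.23131871  0.19176216] [-0.66 -0.59  0.06  0.13 -0.1   0.16]
```

View pics/w2c.png

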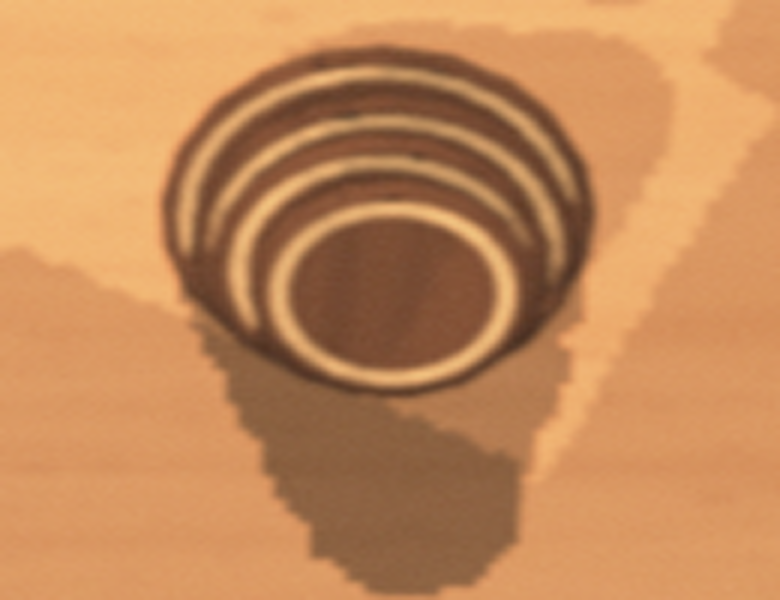

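View pics/s2.png

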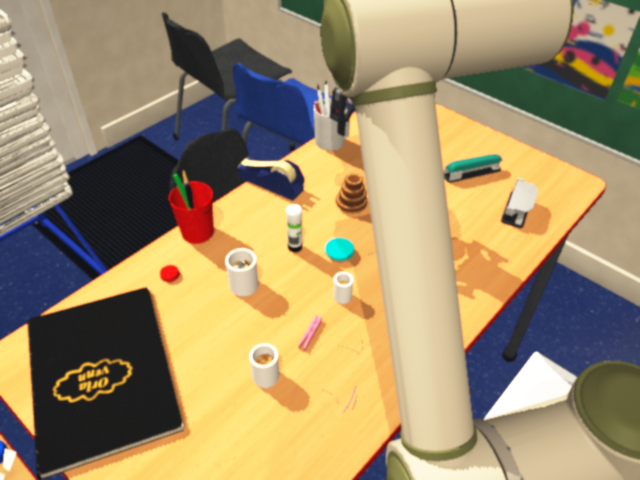

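```bash
python3 - <<'E'
from ring import *
o=env.observe();print(o["position"],o["time_s"])
print("tiny",cast("wrist",z((395,296)),.072,o),"large",cast("wrist",z((378,204)),.018,o))
im=cv2.imread("pics/w2.png");cv2.imwrite("pics/w2f.png",cv2.resize(im[280:440,130:500],(740,320)))
E
```

```text
[ 0.62082878 -0.23150276  0.19201123] 1.6833
tiny [[ 0.62417485 -0.23356256  0.072     ]] large [[ 0.62854812 -0.23126632  0.018     ]]
```

View pics/w2f.png

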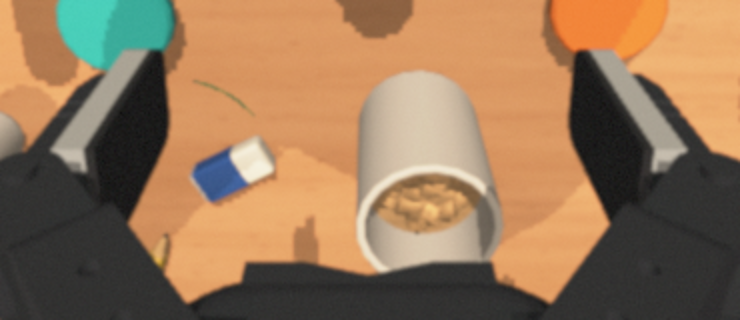

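servo_tool(rows=[1, 0.001, -0.0005, -0.03, 0, 0, 0, 1, 0.001, -0.0005, -0.03, 0, 0, 0, 1, 0.001, -0.0005, -0.03, 0, 0, 0, 1, 0, 0, -0.025, 0, 0, 0, 1, 0, 0, -0.016, 0, 0, 0, 1, 0, 0, 0, 0, 0, 0, 1, 0, 0, 0, 0, 0, 0, 1, 0, 0, 0, 0, 0, 0])

```text
time_s: 2.35
position: [0.625, -0.2329, 0.0623]
tool_rot: [[-1.0, 0.003, -0.0], [0.0, -0.002, -1.0], [-0.003, -1.0, 0.002]]
ft_force: [0.5, 0.4, -0.2]
grip_width: 0.0853
```

```bash
cat > snap.py <<'E'
import sys
from h import *
o=env.observe();print(o["time_s"],o["position"].round(4),o["ft_force"].round(1),o["grip_width"])
for a in sys.argv[2:]:
    cv2.imwrite(f"pics/{a}_{sys.argv[1]}.png",env.get_image(a)[:,:,::-1])
E
python3 snap.py 3 wrist
```

```text
2.35 [ 0.625  -0.2329  0.0623] [ 0.5  0.4 -0.2] 0.08529433489917602
```

View pics/wrist_3.png

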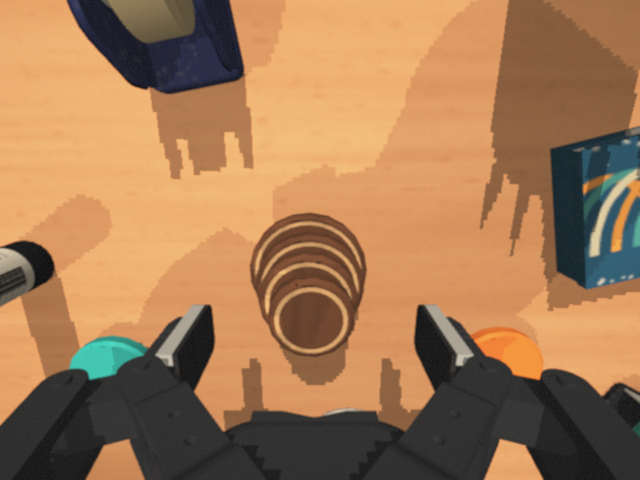

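```bash
python3 - <<'E'
from h import *
o=env.observe();print(o["position"],o["qvel"].round(2))
im=cv2.imread("pics/wrist_3.png");h=cv2.cvtColor(im,cv2.COLOR_BGR2HSV)
cv2.imwrite("pics/c3.png",cv2.resize(im[200:400,140:480],(800,470),interpolation=cv2.INTER_CUBIC))
print(cast("wrist",[(312,320)],.072,o))
x=o["position"]
for dz in(0,.013): print(proj("wrist",[x+[.011,.0427,dz],x+[-.011,.0427,dz],x+[.011,-.0427,dz],x+[-.011,-.0427,dz]],o).round(0).tolist())
E
```

```text
[ 0.62510023 -0.23280485  0.06242639] [ 0.39 -0.1   0.16 -0.05 -0.26  0.03]
[[ 0.62584861 -0.23232584  0.072     ]]
[[218.0, 289.0], [222.0, 332.0], [408.0, 289.0], [404.0, 332.0]]
[[210.0, 302.0], [215.0, 348.0], [416.0, 302.0], [412.0, 348.0]]
```

View pics/c3.png

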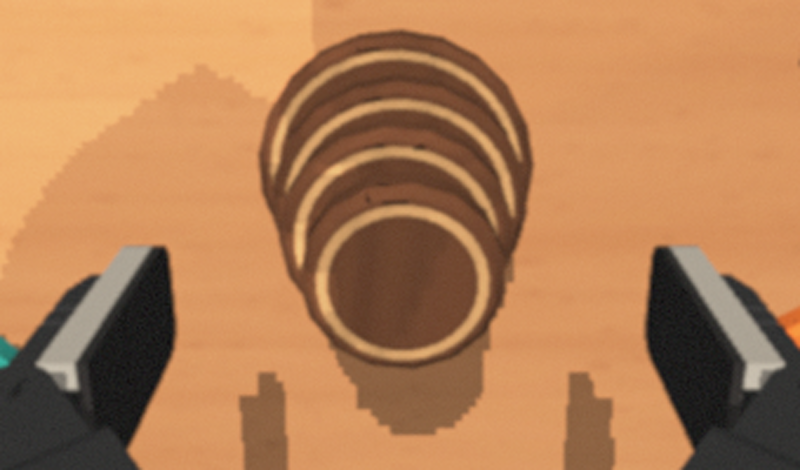

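servo_tool(rows=[0, 0.0005, 0.0005, 0, 0, 0, 0, 0, 0, 0, -0.001, 0, 0, 0, 0, 0, 0, 0, 0, 0, 0, 0, 0, 0, 0, 0, 0, 0, 0, 0, 0, 0, 0, 0, 0, 0, 0, 0, 0, 0, 0, 0, 0, 0, 0, 0, 0, 0, 0, 0, 0, 0, 0, 0, 0, 0], force=30)

```text
time_s: 3.07
position: [0.6253, -0.2315, 0.0598]
tool_rot: [[-1.0, 0.001, 0.0], [-0.0, -0.0, -1.0], [-0.001, -1.0, 0.0]]
ft_force: [-1.2, 0.8, 5.2]
grip_width: 0.037
```

servo_tool(rows=[0, 0, 0, 0.004, 0, 0, 0, 0, 0, 0, 0.008, 0, 0, 0, 0, 0, 0, 0.015, 0, 0, 0, 0, 0, 0, 0.03, 0, 0, 0, 0, 0, 0, 0.035, 0, 0, 0, 0, 0, 0, 0.03, 0, 0, 0, 0, 0, 0, 0, 0, 0, 0, 0, 0, 0, 0, 0, 0, 0])

```text
time_s: 3.73
position: [0.6255, -0.2317, 0.1834]
tool_rot: [[-1.0, 0.003, 0.0], [-0.0, -0.002, -1.0], [-0.003, -1.0, 0.002]]
ft_force: [-0.2, -0.9, -1.9]
grip_width: 0.0372
```

```bash
python3 snap.py 4 wrist scene
```

```text
3.7333 [ 0.6255 -0.2317  0.1834] [-0.2 -0.9 -1.9] 0.0371981593097389
```

View pics/wrist_4.png

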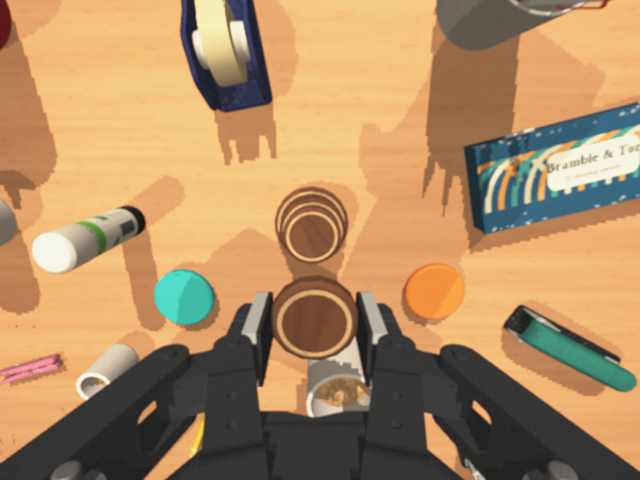

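View pics/scene_4.png

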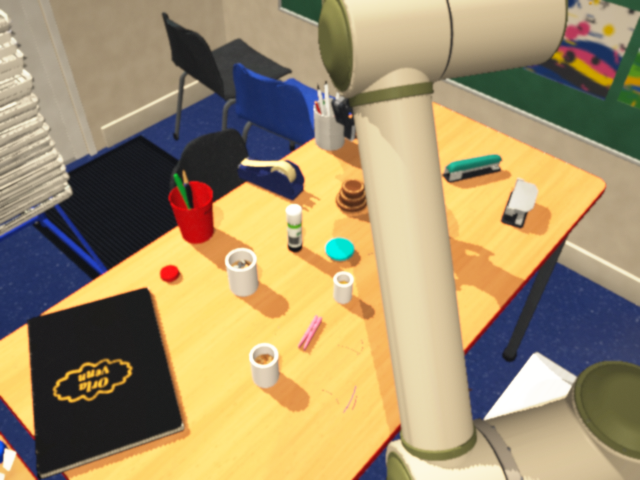

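servo_tool(rows=[0, -0.025, 0.026, 0, 0, 0, 0, 0, -0.025, 0.026, 0, 0, 0, 0, 0, -0.025, 0.026, 0, 0, 0, 0, 0, -0.025, 0.026, -0.005, 0, 0, 0, 0, -0.025, 0.026, -0.005, 0, 0, 0, 0, -0.025, 0.026, -0.005, 0, 0, 0, 0, -0.025, 0.026, -0.005, 0, 0, 0, 0, -0.025, 0.026, -0.005, 0, 0, 0, 0, 0, 0, 0, 0, 0, 0, 0, 0, 0, 0, 0, 0, 0])

```text
time_s: 4.67
position: [0.4235, -0.0222, 0.1555]
tool_rot: [[-1.0, -0.003, 0.002], [-0.002, 0.001, -1.0], [0.003, -1.0, -0.001]]
ft_force: [0.6, -0.1, 0.0]
grip_width: 0.0369
```

servo_tool(rows=[0, 0, 0, 0, 0, 0, 0, 0, 0, 0, 0, 0, 0, 0])

```text
time_s: 4.83
position: [0.4257, -0.0241, 0.156]
tool_rot: [[-1.0, -0.0, -0.0], [0.0, 0.0, -1.0], [0.0, -1.0, -0.0]]
ft_force: [-0.2, -0.5, 0.2]
grip_width: 0.0371
```

```bash
python3 snap.py 5 wrist scene
```

```text
4.8333 [ 0.4257 -0.0241  0.156 ] [-0.2 -0.5  0.2] 0.0370911188187631
```

View pics/wrist_5.png

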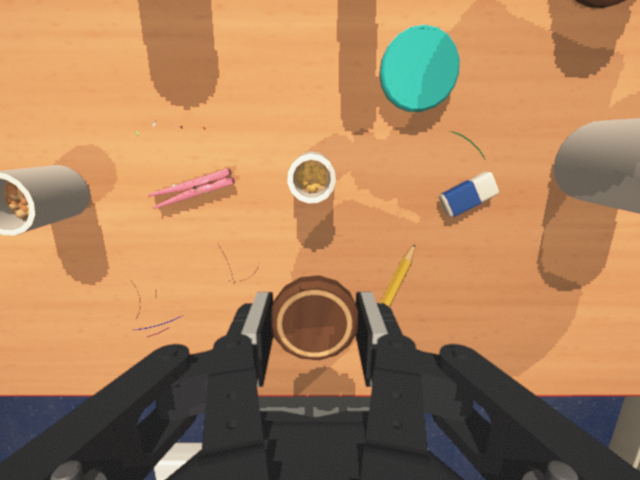

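View pics/scene_5.png

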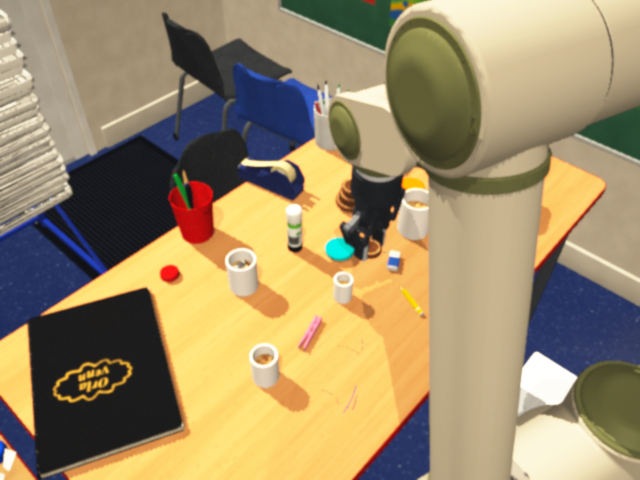

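```bash
cat > rel.py <<'E'
import sys
from h import *
# rel.py pic seed_u seed_v jarH lid_u lid_v lidtop_offset [thr]
def rim(pic,seed,H,o,thr=165,n="wrist"):
    im=cv2.imread(pic).astype(int)
    g=((im.min(2)>thr)).astype(np.uint8)
    cs,_=cv2.findContours(g,cv2.RETR_EXTERNAL,cv2.CHAIN_APPROX_NONE)
    c=min(cs,key=lambda c:1e9 if len(c)<25 else np.hypot(*(np.array(cv2.minEnclosingCircle(c)[0])-seed)))
    return circ(cast(n,c.reshape(-1,2),H,o)),cv2.fitEllipse(c)
def lidring(pic,box,htop,o):
    # light ring: brighter than the dark wood, inside box
    im=cv2.imread(pic);x0,y0,x1,y1=box
    h=cv2.cvtColor(im,cv2.COLOR_BGR2HSV)[y0:y1,x0:x1]
    g=((h[...,2]>140)&(h[...,0]<25)).astype(np.uint8)
    cs,_=cv2.findContours(g,cv2.RETR_EXTERNAL,cv2.CHAIN_APPROX_NONE)
    c=max(cs,key=cv2.contourArea)+[x0,y0]
    return circ(cast("wrist",c.reshape(-1,2),htop,o)),cv2.fitEllipse(c)
E
python3 - <<'E'
from rel import *
o=env.observe();p=o["position"];print(p)
for thr in(150,165,180): print(rim("pics/wrist_5.png",(312,178),.052,o,thr))
print(lidring("pics/wrist_5.png",(274,285,356,362),p[2]+.012,o))
E
```

```text
[ 0.42560994 -0.02408998  0.15604233]
((array([ 0.4744499 , -0.02251633]), np.float64(0.017198587702431236)), ((311.0578308105469, 177.5249786376953), (47.82760238647461, 50.15449905395508), 179.52772521972656))
((array([ 0.4743784 , -0.02247292]), np.float64(0.016974041952791265)), ((311.0032958984375, 177.64141845703125), (47.17757797241211, 49.517173767089844), 3.6737711429595947))
((array([ 0.47428874, -0.02245467]), np.float64(0.01674023010418982)), ((310.9693908691406, 177.7772216796875), (46.51664352416992, 48.811676025390625), 178.4031219482422))
((array([ 0.42573414, -0.02453496]), np.float64(0.01611892623360029)), ((314.10162353515625, 323.1536865234375), (67.24011993408203, 75.34022521972656), 88.40668487548828))
```

servo_tool(rows=[0, 0.02, 0.0018, -0.01, 0, 0, 0, 0, 0.02, 0, -0.02, 0, 0, 0, 0, 0.0085, 0, -0.02, 0, 0, 0, 0, 0, 0, -0.02, 0, 0, 0, 0, 0, 0, -0.01, 0, 0, 0, 0, 0, 0, -0.01, 0, 0, 0, 0, 0, 0, 0, 0, 0, 0, 0, 0, 0, 0, 0, 0, 0])

```text
time_s: 5.6
position: [0.4737, -0.022, 0.066]
tool_rot: [[-1.0, -0.001, -0.0], [0.0, 0.0, -1.0], [0.001, -1.0, -0.0]]
ft_force: [0.4, -0.3, -0.4]
grip_width: 0.0372
```

```bash
python3 snap.py 6 wrist scene; python3 - <<'E'
import cv2,numpy as np
s=cv2.imread("pics/scene_6.png");w=cv2.imread("pics/wrist_6.png")
cv2.imwrite("pics/c6.png",np.hstack([cv2.resize(s[210:330,280:400],(400,400)),cv2.resize(w[240:400,235:395],(400,400))]))
E
```

```text
5.6 [ 0.4737 -0.022   0.066 ] [ 0.4 -0.3 -0.4] 0.03721063803356444
```

View pics/c6.png

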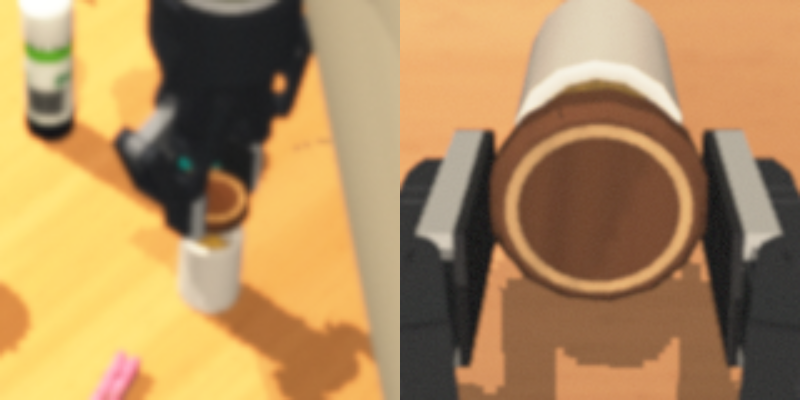

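servo_tool(rows=[0, 0, 0, -0.005, 0, 0, 0, 0, 0, 0, -0.005, 0, 0, 0, 0, 0, 0, -0.004, 0, 0, 0, 0, 0, 0, -0.002, 0, 0, 0, 0, 0, 0, 0, 0, 0, 0, 0, 0, 0, 0, 0, 0, 0])

```text
time_s: 6.2
position: [0.4735, -0.0216, 0.0502]
tool_rot: [[-1.0, -0.0, 0.0], [-0.0, 0.0, -1.0], [0.0, -1.0, -0.0]]
ft_force: [-0.0, -0.3, -0.1]
grip_width: 0.0371
```

```bash
python3 snap.py 7 wrist; python3 - <<'E'
import cv2,numpy as np
w=cv2.imread("pics/wrist_7.png")
cv2.imwrite("pics/c7.png",cv2.resize(w[220:400,215:415],(800,600)))
E
```

```text
6.2 [ 0.4735 -0.0216  0.0502] [-0.  -0.3 -0.1] 0.03705847119145755
```

View pics/c7.png

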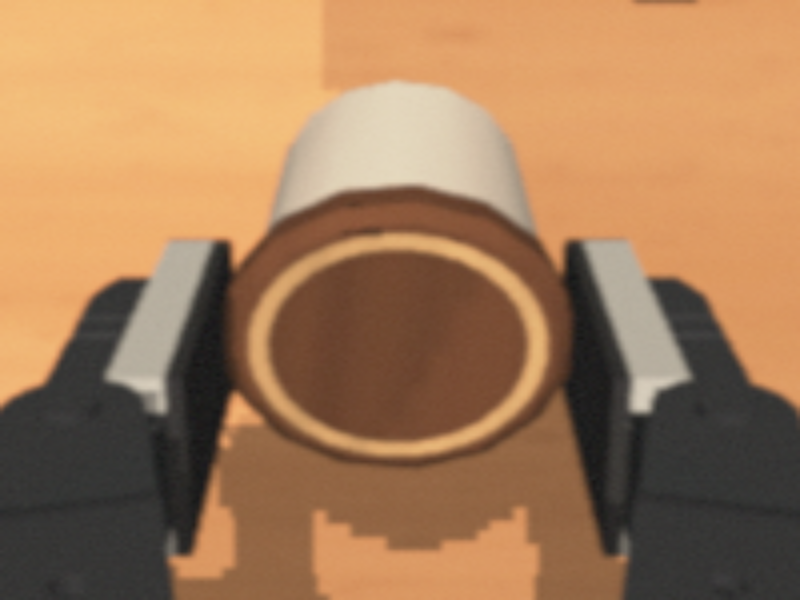

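servo_tool(rows=[0, 0, 0, -0.001, 0, 0, 0, 0, 0, 0, -0.001, 0, 0, 0, 0, 0, 0, 0, 0, 0, 0])

```text
time_s: 6.5
position: [0.4739, -0.0217, 0.0489]
tool_rot: [[-1.0, 0.001, 0.0], [-0.0, -0.0, -1.0], [-0.001, -1.0, 0.0]]
ft_force: [-1.5, 0.9, 5.6]
grip_width: 0.0369
```

servo_tool(rows=[0.6, 0, 0, 0, 0, 0, 0, 0.7, 0, 0, 0, 0, 0, 0, 0.8, 0, 0, 0, 0, 0, 0, 1, 0, 0, 0, 0, 0, 0, 1, 0, 0, 0.005, 0, 0, 0, 1, 0, 0, 0.02, 0, 0, 0, 1, 0, 0, 0.04, 0, 0, 0, 1, 0, 0, 0.04, 0, 0, 0])

```text
time_s: 7.17
position: [0.4728, -0.0215, 0.1543]
tool_rot: [[-1.0, -0.003, 0.0], [-0.0, 0.001, -1.0], [0.003, -1.0, -0.001]]
ft_force: [0.9, -0.7, -1.0]
grip_width: 0.0852
```

servo_tool(rows=[1, 0.019, -0.026, 0.005, 0, 0, 0, 1, 0.019, -0.026, 0.005, 0, 0, 0, 1, 0.019, -0.026, 0.005, 0, 0, 0, 1, 0.019, -0.026, 0.005, 0, 0, 0, 1, 0.019, -0.026, 0, 0, 0, 0, 1, 0.019, -0.026, 0, 0, 0, 0, 1, 0.019, -0.026, 0, 0, 0, 0, 1, 0.019, -0.028, 0, 0, 0, 0, 1, 0, 0, 0, 0, 0, 0, 1, 0, 0, 0, 0, 0, 0])

```text
time_s: 8.0
position: [0.6257, -0.2328, 0.1726]
tool_rot: [[-1.0, -0.001, -0.001], [0.001, 0.001, -1.0], [0.001, -1.0, -0.001]]
ft_force: [-1.6, 0.7, 0.1]
grip_width: 0.0852
```

servo_tool(rows=[1, 0, 0, -0.02, 0, 0, 0, 1, 0, 0, -0.03, 0, 0, 0, 1, 0, 0, -0.03, 0, 0, 0, 1, 0, 0, 0, 0, 0, 0, 1, 0, 0, 0, 0, 0, 0, 1, 0, 0, 0, 0, 0, 0])

```text
time_s: 8.5
position: [0.6262, -0.2315, 0.0956]
tool_rot: [[-1.0, 0.002, 0.001], [-0.001, -0.001, -1.0], [-0.002, -1.0, 0.001]]
ft_force: [0.2, -0.8, -0.4]
grip_width: 0.0855
```

```bash
python3 snap.py 8 wrist scene; python3 - <<'E'
import cv2,numpy as np
s=cv2.imread("pics/scene_8.png");w=cv2.imread("pics/wrist_8.png")
cv2.imwrite("pics/c8.png",np.hstack([cv2.resize(s[210:330,280:400],(400,400)),cv2.resize(w[200:400,215:415],(400,400))]))
E
```

```text
8.5 [ 0.6262 -0.2315  0.0956] [ 0.2 -0.8 -0.4] 0.08549399613236867
```

View pics/c8.png

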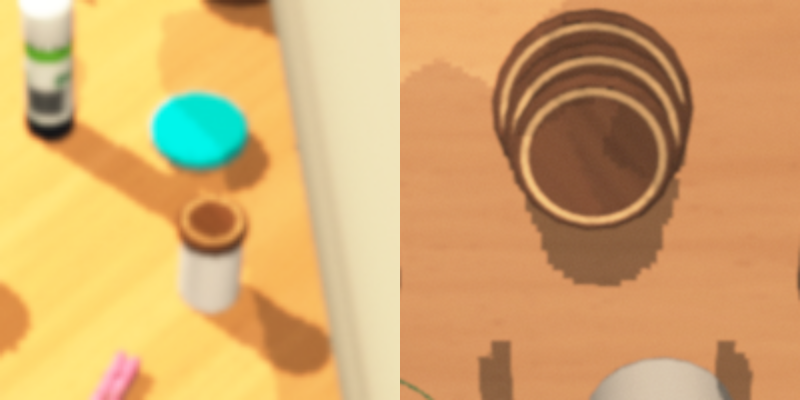

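```bash
python3 - <<'E'
from rel import *
o=env.observe();p=o["position"];print(p)
print(cast("wrist",[(312.2,278.5)],.054,o))
E
```

```text
[ 0.62638005 -0.23185285  0.09587803]
[[ 0.62495434 -0.23135818  0.054     ]]
```

servo_tool(rows=[1, -0.001, 0.0005, -0.025, 0, 0, 0, 1, 0, 0, -0.02, 0, 0, 0, 1, 0, 0, -0.01, 0, 0, 0, 1, 0, 0, 0, 0, 0, 0, 1, 0, 0, 0, 0, 0, 0, 1, 0, 0, 0, 0, 0, 0])

```text
time_s: 9.1
position: [0.6254, -0.2316, 0.0401]
tool_rot: [[-1.0, 0.002, 0.0], [-0.0, -0.001, -1.0], [-0.002, -1.0, 0.001]]
ft_force: [-0.1, -0.1, -0.3]
grip_width: 0.0853
```

servo_tool(rows=[0, 0, 0, 0, 0, 0, 0, 0, 0, 0, 0, 0, 0, 0, 0, 0, 0, 0, 0, 0, 0, 0, 0, 0, 0, 0, 0, 0, 0, 0, 0, 0, 0, 0, 0, 0, 0, 0, 0, 0, 0, 0, 0, 0, 0, 0, 0, 0, 0])

```text
time_s: 9.68
position: [0.6249, -0.2313, 0.0392]
tool_rot: [[-1.0, 0.001, 0.0], [-0.0, -0.001, -1.0], [-0.001, -1.0, 0.001]]
ft_force: [-1.6, 0.8, 6.0]
grip_width: 0.0468
```

servo_tool(rows=[0, 0, 0, 0.004, 0, 0, 0, 0, 0, 0, 0.008, 0, 0, 0, 0, 0, 0, 0.015, 0, 0, 0, 0, 0, 0, 0.03, 0, 0, 0, 0, 0, 0, 0.035, 0, 0, 0, 0, 0, 0, 0.035, 0, 0, 0, 0, 0, 0, 0.02, 0, 0, 0, 0, 0, 0, 0, 0, 0, 0])

```text
time_s: 10.35
position: [0.626, -0.2319, 0.1915]
tool_rot: [[-1.0, 0.008, 0.0], [-0.001, -0.005, -1.0], [-0.008, -1.0, 0.005]]
ft_force: [-0.0, -0.4, 0.4]
grip_width: 0.047
```

```bash
python3 snap.py 9 wrist
```

```text
10.35 [ 0.626  -0.2319  0.1915] [-0.  -0.4  0.4] 0.04700977567976376
```

View pics/wrist_9.png

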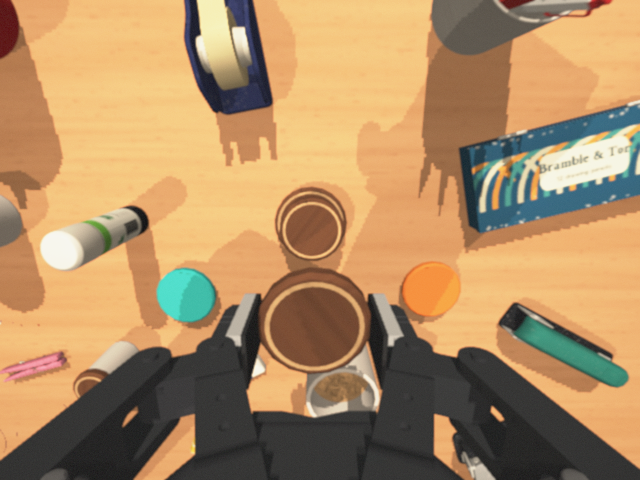

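servo_tool(rows=[0, -0.018, 0.035, 0, 0, 0, 0, 0, -0.018, 0.035, 0, 0, 0, 0, 0, -0.018, 0.035, 0, 0, 0, 0, 0, -0.018, 0.035, 0, 0, 0, 0, 0, -0.018, 0.035, 0, 0, 0, 0, 0, -0.018, 0.035, 0, 0, 0, 0, 0, -0.018, 0.035, 0, 0, 0, 0, 0, -0.018, 0.035, 0, 0, 0, 0, 0, -0.018, 0.035, -0.01, 0, 0, 0, 0, -0.018, 0.035, -0.01, 0, 0, 0])

```text
time_s: 11.23
position: [0.4429, 0.1202, 0.1645]
tool_rot: [[-1.0, -0.001, -0.0], [0.0, 0.0, -1.0], [0.001, -1.0, -0.0]]
ft_force: [1.0, 0.3, -0.6]
grip_width: 0.0472
```

servo_tool(rows=[0, -0.018, 0.035, -0.005, 0, 0, 0, 0, -0.018, 0.035, 0, 0, 0, 0, 0, 0, 0, 0, 0, 0, 0, 0, 0, 0, 0, 0, 0, 0, 0, 0, 0, 0, 0, 0, 0, 0, 0, 0, 0, 0, 0, 0])

```text
time_s: 11.73
position: [0.409, 0.188, 0.16]
tool_rot: [[-1.0, -0.001, -0.001], [0.001, -0.0, -1.0], [0.001, -1.0, 0.0]]
ft_force: [0.4, -0.2, -0.3]
grip_width: 0.0471
```

```bash
python3 snap.py 10 wrist
```

```text
11.7333 [0.409 0.188 0.16 ] [ 0.4 -0.2 -0.3] 0.047086795132438956
```

View pics/wrist_10.png

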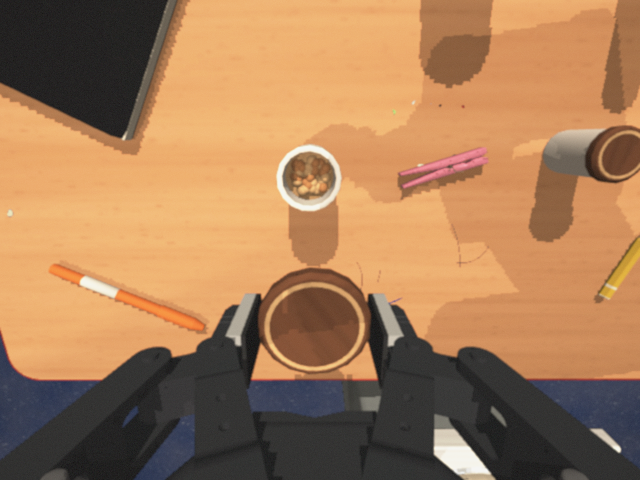

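```bash
python3 - <<'E'
from rel import *
o=env.observe();p=o["position"];print(p)
for thr in(150,175): print(rim("pics/wrist_10.png",(309,178),.064,o,thr))
print(lidring("pics/wrist_10.png",(262,280,368,372),p[2]+.0142,o))
E
```

```text
[0.40909604 0.18783645 0.1600477 ]
((array([0.45856737, 0.19113126]), np.float64(0.02203821224413915)), ((308.34564208984375, 177.5095672607422), (64.0185775756836, 65.67069244384766), 1.6411877870559692))
((array([0.4585122 , 0.19121474]), np.float64(0.021768654304356594)), ((308.2259826660156, 177.61151123046875), (63.178184509277344, 64.90484619140625), 5.978253364562988))
((array([0.40747403, 0.18878708]), np.float64(0.021987143103974524)), ((312.0029602050781, 327.84765625), (89.17428588867188, 108.12609100341797), 68.54006958007812))
```

```bash
python3 - <<'E'
from rel import *
o=env.observe();p=o["position"]
print(cast("wrist",[(314.7,326.5)],p[2]+.0142,o)-p)
im=cv2.imread("pics/wrist_10.png");cv2.imwrite("pics/c10.png",cv2.resize(im[255:385,245:385],(700,650)[:2])[:600])
E
```

```text
[[ 0.00034417 -0.00068915  0.0142    ]]
```

View pics/c10.png

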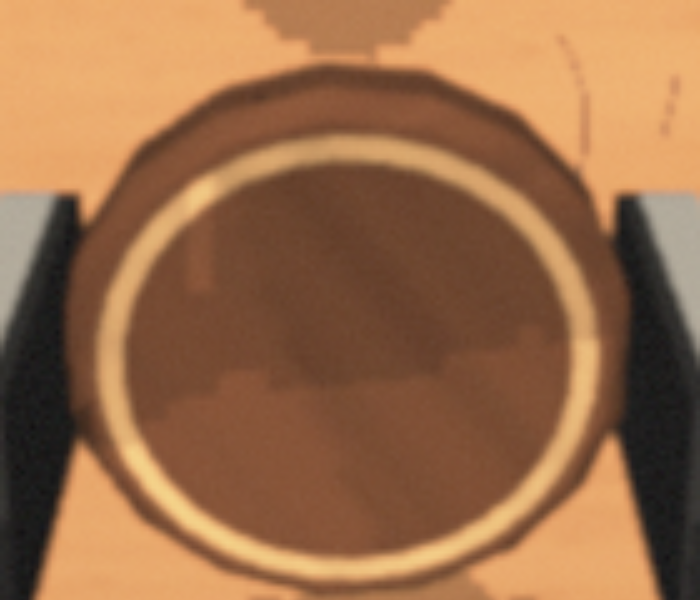

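servo_tool(rows=[0, 0.02, 0.0035, -0.005, 0, 0, 0, 0, 0.02, 0, -0.02, 0, 0, 0, 0, 0.0092, 0, -0.02, 0, 0, 0, 0, 0, 0, -0.02, 0, 0, 0, 0, 0, 0, -0.01, 0, 0, 0, 0, 0, 0, -0.01, 0, 0, 0, 0, 0, 0, 0, 0, 0, 0, 0, 0, 0, 0, 0, 0, 0])

```text
time_s: 12.45
position: [0.4581, 0.1915, 0.0751]
tool_rot: [[-1.0, -0.001, -0.001], [0.001, -0.0, -1.0], [0.001, -1.0, 0.0]]
ft_force: [1.6, 0.6, -0.3]
grip_width: 0.0468
```

```bash
python3 snap.py 11 wrist scene; python3 - <<'E'
import cv2,numpy as np
s=cv2.imread("pics/scene_11.png");w=cv2.imread("pics/wrist_11.png")
cv2.imwrite("pics/c11.png",np.hstack([cv2.resize(s[290:410,205:325],(400,400)),cv2.resize(w[220:400,225:405],(400,400))]))
E
```

```text
12.45 [0.4581 0.1915 0.0751] [ 1.6  0.6 -0.3] 0.046798319562845477
```

View pics/c11.png

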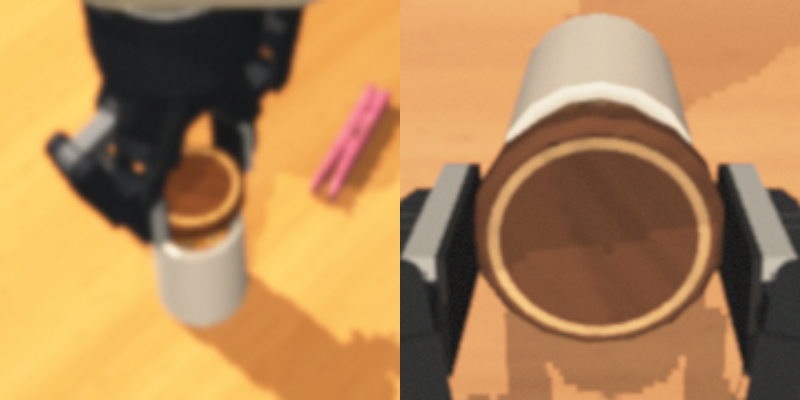

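Aligned. Lower to contact.

servo_tool(rows=[0, 0, 0, -0.006, 0, 0, 0, 0, 0, 0, -0.005, 0, 0, 0, 0, 0, 0, -0.003, 0, 0, 0, 0, 0, 0, -0.002, 0, 0, 0, 0, 0, 0, 0, 0, 0, 0, 0, 0, 0, 0, 0, 0, 0])

```text
time_s: 13.05
position: [0.4578, 0.1924, 0.0592]
tool_rot: [[-1.0, -0.0, 0.0], [-0.0, -0.0, -1.0], [0.0, -1.0, 0.0]]
ft_force: [-0.3, -0.0, -0.5]
grip_width: 0.0473
```

servo_tool(rows=[0, 0, 0, -0.001, 0, 0, 0, 0, 0, 0, -0.001, 0, 0, 0, 0, 0, 0, 0, 0, 0, 0])

```text
time_s: 13.3
position: [0.4582, 0.1923, 0.0583]
tool_rot: [[-1.0, 0.002, 0.001], [-0.001, -0.0, -1.0], [-0.002, -1.0, 0.0]]
ft_force: [-2.0, -1.3, 8.2]
grip_width: 0.0476
```

servo_tool(rows=[0.7, 0, 0, 0, 0, 0, 0, 0.8, 0, 0, 0, 0, 0, 0, 0.9, 0, 0, 0, 0, 0, 0, 1, 0, 0, 0, 0, 0, 0, 1, 0, 0, 0.005, 0, 0, 0, 1, 0, 0, 0.02, 0, 0, 0, 1, 0, 0, 0.04, 0, 0, 0, 1, 0, 0, 0.04, 0, 0, 0])

```text
time_s: 13.97
position: [0.457, 0.1922, 0.1632]
tool_rot: [[-1.0, -0.003, 0.0], [-0.0, -0.0, -1.0], [0.003, -1.0, 0.0]]
ft_force: [1.0, -0.8, 0.8]
grip_width: 0.0853
```

servo_tool(rows=[1, 0.014, -0.0355, 0.01, 0, 0, 0, 1, 0.014, -0.0355, 0, 0, 0, 0, 1, 0.014, -0.0355, 0, 0, 0, 0, 1, 0.014, -0.0355, 0, 0, 0, 0, 1, 0.014, -0.0355, 0, 0, 0, 0, 1, 0.014, -0.0355, 0, 0, 0, 0, 1, 0.014, -0.0355, 0, 0, 0, 0, 1, 0.014, -0.0355, 0, 0, 0, 0, 1, 0.014, -0.0355, 0, 0, 0, 0, 1, 0.014, -0.0355, 0, 0, 0, 0])

```text
time_s: 14.8
position: [0.598, -0.1645, 0.1726]
tool_rot: [[-1.0, -0.0, 0.0], [-0.0, 0.0, -1.0], [0.0, -1.0, -0.0]]
ft_force: [0.1, 0.1, 0.7]
grip_width: 0.0853
```

servo_tool(rows=[1, 0.014, -0.0355, -0.02, 0, 0, 0, 1, 0.014, -0.0335, -0.03, 0, 0, 0, 1, 0, 0, -0.03, 0, 0, 0, 1, 0, 0, 0, 0, 0, 0, 1, 0, 0, 0, 0, 0, 0, 1, 0, 0, 0, 0, 0, 0, 1, 0, 0, 0, 0, 0, 0])

```text
time_s: 15.38
position: [0.6245, -0.226, 0.0992]
tool_rot: [[-1.0, 0.003, 0.002], [-0.002, -0.002, -1.0], [-0.003, -1.0, 0.002]]
ft_force: [-0.6, -0.1, 0.4]
grip_width: 0.0852
```

```bash
python3 snap.py 12 wrist scene; python3 - <<'E'
import cv2,numpy as np
s=cv2.imread("pics/scene_12.png");w=cv2.imread("pics/wrist_12.png")
cv2.imwrite("pics/c12.png",np.hstack([cv2.resize(s[290:410,205:325],(400,400)),cv2.resize(w[200:400,215:415],(400,400))]))
E
```

```text
15.3833 [ 0.6245 -0.226   0.0992] [-0.6 -0.1  0.4] 0.08521555130510654
```

View pics/c12.png

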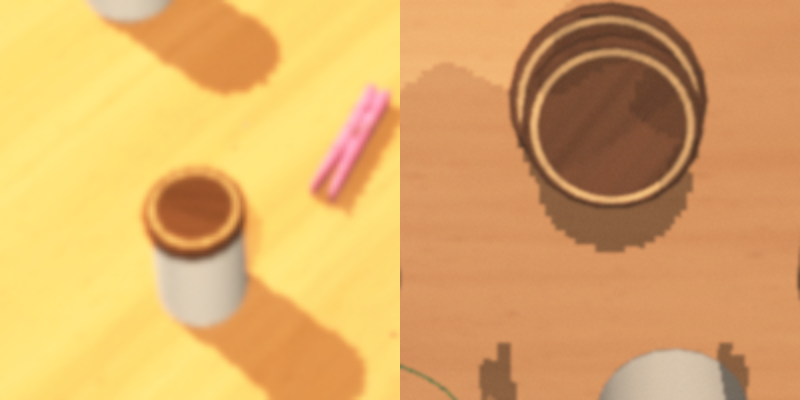

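```bash
python3 - <<'E'
from rel import *
o=env.observe();p=o["position"];print(p)
print(cast("wrist",[(321.2,263.7)],.036,o))
E
```

```text
[ 0.62431034 -0.22615226  0.09864528]
[[ 0.62428131 -0.23130388  0.036     ]]
```

servo_tool(rows=[1, 0, -0.0052, -0.03, 0, 0, 0, 1, 0, 0, -0.03, 0, 0, 0, 1, 0, 0, -0.013, 0, 0, 0, 1, 0, 0, -0.004, 0, 0, 0, 1, 0, 0, 0, 0, 0, 0, 1, 0, 0, 0, 0, 0, 0, 1, 0, 0, 0, 0, 0, 0])

```text
time_s: 16.07
position: [0.6245, -0.2321, 0.0213]
tool_rot: [[-1.0, 0.003, 0.001], [-0.001, -0.002, -1.0], [-0.003, -1.0, 0.002]]
ft_force: [0.0, -0.8, 0.1]
grip_width: 0.0855
```

```bash
python3 snap.py 13 wrist; python3 - <<'E'
import cv2,numpy as np
w=cv2.imread("pics/wrist_13.png")
cv2.imwrite("pics/c13.png",cv2.resize(w[210:420,170:460],(800,580)))
E
```

```text
16.0667 [ 0.6245 -0.2321  0.0213] [ 0.  -0.8  0.1] 0.08546482755614382
```

View pics/c13.png

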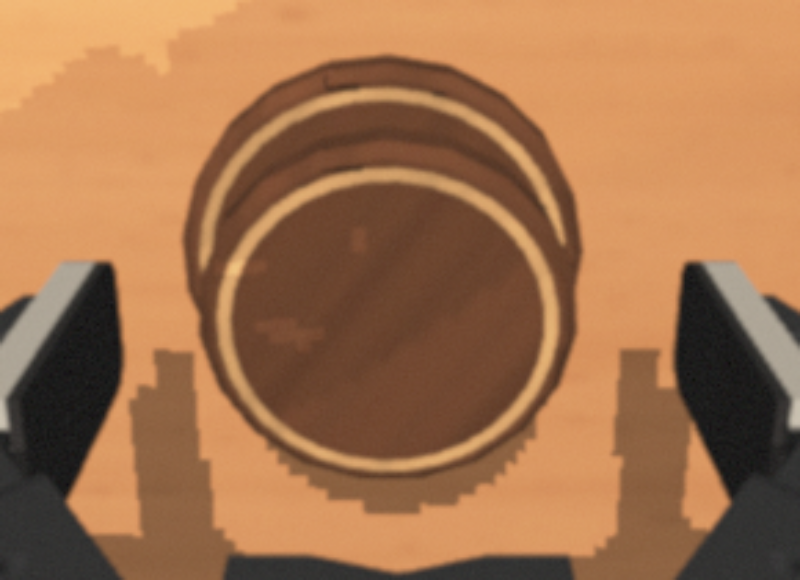

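servo_tool(rows=[0.9, 0, 0.0013, 0, 0, 0, 0, 0, 0, 0, 0, 0, 0, 0, 0, 0, 0, 0, 0, 0, 0, 0, 0, 0, 0, 0, 0, 0, 0, 0, 0, 0, 0, 0, 0, 0, 0, 0, 0, 0, 0, 0, 0, 0, 0, 0, 0, 0, 0])

```text
time_s: 16.7
position: [0.624, -0.2305, 0.0204]
tool_rot: [[-1.0, 0.001, 0.0], [-0.0, -0.0, -1.0], [-0.001, -1.0, 0.0]]
ft_force: [-0.0, 1.4, 5.8]
grip_width: 0.057
```

servo_tool(rows=[0, 0, 0, 0.004, 0, 0, 0, 0, 0, 0, 0.008, 0, 0, 0, 0, 0, 0, 0.015, 0, 0, 0, 0, 0, 0, 0.03, 0, 0, 0, 0, 0, 0, 0.035, 0, 0, 0, 0, 0, 0, 0.035, 0, 0, 0, 0, 0, 0, 0.03, 0, 0, 0, 0, 0, 0, 0.01, 0, 0, 0, 0, 0, 0, 0, 0, 0, 0])

```text
time_s: 17.45
position: [0.6245, -0.231, 0.1898]
tool_rot: [[-1.0, 0.005, 0.0], [-0.0, -0.003, -1.0], [-0.005, -1.0, 0.003]]
ft_force: [-0.5, -0.3, -0.2]
grip_width: 0.0566
```

```bash
python3 snap.py 14 wrist
```

```text
17.45 [ 0.6245 -0.231   0.1898] [-0.5 -0.3 -0.2] 0.05664630265552424
```

View pics/wrist_14.png

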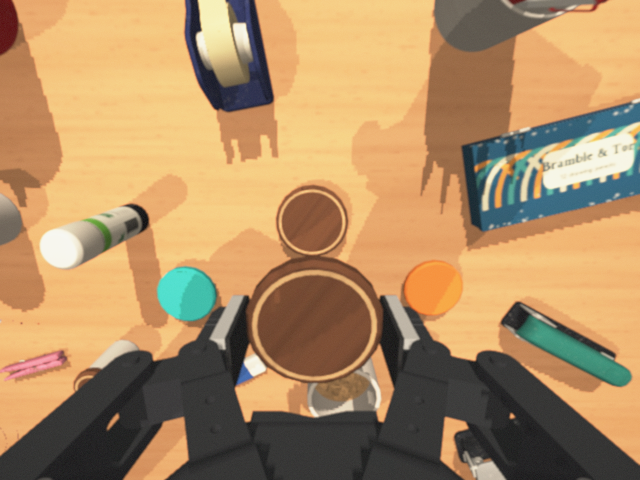

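```bash
python3 - <<'E'
from h import *
print(cast("top",[(247,133),(246,104),(246,104)],0)[:1], cast("top",[(247,104)],.1))
print(cast("scene",[(197,238)],0),cast("scene",[(192,190)],.1), cast("scene",[(192,190)],.08),cast("top",[(247,104)],.08))
E
```

```text
[[0.7889019  0.06286361 0.        ]] [[0.8067353  0.05092275 0.1       ]]
[[0.7881142  0.06178397 0.        ]] [[0.81054715 0.03817098 0.1       ]] [[0.83057401 0.02529054 0.08      ]] [[0.81664077 0.05361818 0.08      ]]
```

servo_tool(rows=[0, -0.006, 0.039, 0, 0, 0, 0, 0, -0.006, 0.039, 0, 0, 0, 0, 0, -0.006, 0.039, 0, 0, 0, 0, 0, -0.006, 0.039, 0, 0, 0, 0, 0, -0.006, 0.039, 0, 0, 0, 0, 0, -0.006, 0.039, 0, 0, 0, 0, 0, -0.006, 0.039, -0.01, 0, 0, 0, 0, -0.005, 0.039, -0.01, 0, 0, 0, 0, 0, 0, 0, 0, 0, 0, 0, 0, 0, 0, 0, 0, 0])

```text
time_s: 18.33
position: [0.5751, 0.0834, 0.1638]
tool_rot: [[-1.0, -0.005, 0.004], [-0.004, 0.0, -1.0], [0.005, -1.0, -0.0]]
ft_force: [0.3, 0.4, -0.7]
grip_width: 0.0572
```

servo_tool(rows=[0, 0, 0, 0, 0, 0, 0, 0, 0, 0, 0, 0, 0, 0])

```text
time_s: 18.5
position: [0.5767, 0.0804, 0.1656]
tool_rot: [[-1.0, -0.001, -0.001], [0.001, -0.0, -1.0], [0.001, -1.0, 0.0]]
ft_force: [0.2, 0.4, -1.2]
grip_width: 0.0569
```

```bash
python3 snap.py 15 wrist
```

```text
18.5 [0.5767 0.0804 0.1656] [ 0.2  0.4 -1.2] 0.05685322787562645
```

View pics/wrist_15.png

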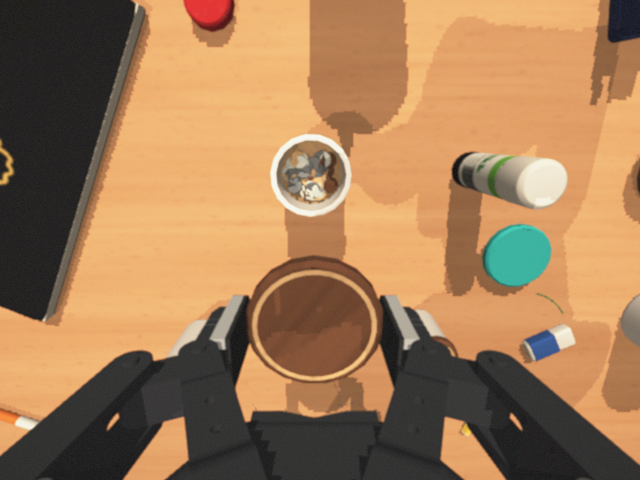

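```bash
python3 - <<'E'
from rel import *
o=env.observe();p=o["position"];print(p)
for thr in(150,175): print(rim("pics/wrist_15.png",(314,180),.074,o,thr))
im=cv2.imread("pics/wrist_15.png");cv2.imwrite("pics/c15.png",cv2.resize(im[250:400,235:395],(640,600)))
E
```

```text
[0.57683539 0.08026995 0.16590407]
((array([0.62834593, 0.0821305 ]), np.float64(0.027004455980467353)), ((310.4061279296875, 174.58816528320312), (80.56126403808594, 81.69390106201172), 179.61453247070312))
((array([0.62840461, 0.08223446]), np.float64(0.02672427972964327)), ((310.2544860839844, 174.52748107910156), (79.64629364013672, 80.93962097167969), 8.013469696044922))
```

View pics/c15.png

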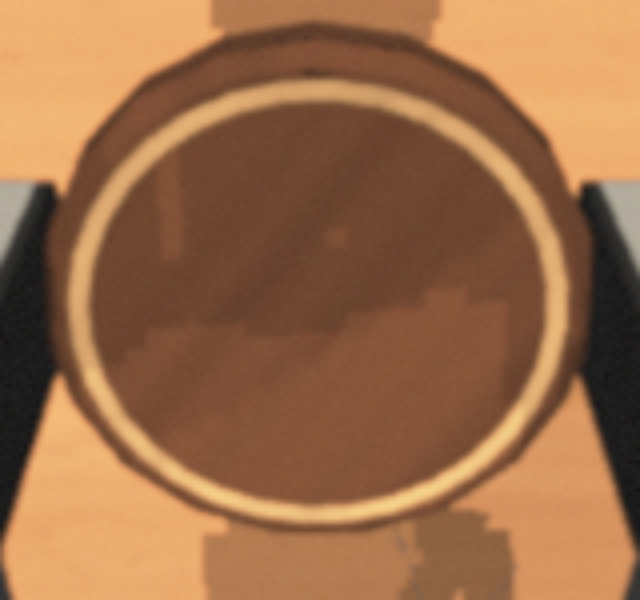

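servo_tool(rows=[0, 0.02, 0.0023, 0, 0, 0, 0, 0, 0.02, 0, -0.02, 0, 0, 0, 0, 0.0106, 0, -0.02, 0, 0, 0, 0, 0, 0, -0.02, 0, 0, 0, 0, 0, 0, -0.01, 0, 0, 0, 0, 0, 0, -0.01, 0, 0, 0, 0, 0, 0, 0, 0, 0, 0, 0, 0, 0, 0, 0, 0, 0])

```text
time_s: 19.22
position: [0.6274, 0.0834, 0.0869]
tool_rot: [[-1.0, 0.0, -0.0], [0.0, -0.0, -1.0], [-0.0, -1.0, 0.0]]
ft_force: [0.1, 1.4, -0.4]
grip_width: 0.057
```

```bash
python3 snap.py 16 wrist scene; python3 - <<'E'
import cv2,numpy as np
s=cv2.imread("pics/scene_16.png");w=cv2.imread("pics/wrist_16.png")
cv2.imwrite("pics/c16.png",np.hstack([cv2.resize(s[190:310,180:300],(400,400)),cv2.resize(w[220:400,225:405],(400,400))]))
E
```

```text
19.2167 [0.6274 0.0834 0.0869] [ 0.1  1.4 -0.4] 0.056962729086404686
```

View pics/c16.png

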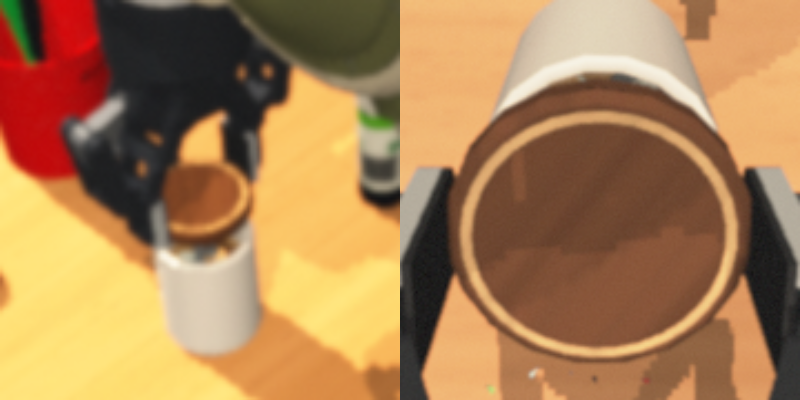

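servo_tool(rows=[0, 0, -0.001, -0.006, 0, 0, 0, 0, 0, 0, -0.005, 0, 0, 0, 0, 0, 0, -0.004, 0, 0, 0, 0, 0, 0, -0.003, 0, 0, 0, 0, 0, 0, 0, 0, 0, 0, 0, 0, 0, 0, 0, 0, 0])

```text
time_s: 19.82
position: [0.6273, 0.0828, 0.0683]
tool_rot: [[-1.0, -0.0, 0.0], [-0.0, 0.0, -1.0], [0.0, -1.0, -0.0]]
ft_force: [-0.7, 0.6, -0.7]
grip_width: 0.0572
```

servo_tool(rows=[0, 0, 0, -0.001, 0, 0, 0, 0, 0, 0, 0, 0, 0, 0])

```text
time_s: 19.98
position: [0.6274, 0.0828, 0.0675]
tool_rot: [[-1.0, 0.0, 0.0], [-0.0, 0.0, -1.0], [-0.0, -1.0, -0.0]]
ft_force: [0.1, -0.1, -0.3]
grip_width: 0.0572
```

servo_tool(rows=[0, 0, 0, -0.001, 0, 0, 0, 0, 0, 0, -0.001, 0, 0, 0, 0, 0, 0, 0, 0, 0, 0])

```text
time_s: 20.23
position: [0.6278, 0.0828, 0.0674]
tool_rot: [[-1.0, 0.002, 0.001], [-0.001, -0.0, -1.0], [-0.002, -1.0, 0.0]]
ft_force: [-4.1, -0.8, 12.0]
grip_width: 0.0569
```

servo_tool(rows=[0.8, 0, 0, 0, 0, 0, 0, 0.9, 0, 0, 0, 0, 0, 0, 1, 0, 0, 0, 0, 0, 0, 1, 0, 0, 0, 0, 0, 0, 1, 0, 0, 0.005, 0, 0, 0, 1, 0, 0, 0.02, 0, 0, 0, 1, 0, 0, 0.04, 0, 0, 0, 1, 0, 0, 0.04, 0, 0, 0])

```text
time_s: 20.9
position: [0.6266, 0.0828, 0.171]
tool_rot: [[-1.0, -0.003, 0.0], [-0.0, 0.0, -1.0], [0.003, -1.0, -0.0]]
ft_force: [1.1, 0.6, -0.2]
grip_width: 0.0856
```

servo_tool(rows=[1, 0, -0.035, 0, 0, 0, 0, 1, 0, -0.035, 0, 0, 0, 0, 1, 0, -0.035, 0, 0, 0, 0, 1, 0, -0.035, 0, 0, 0, 0, 1, 0, -0.035, 0, 0, 0, 0, 1, 0, -0.035, 0, 0, 0, 0, 1, 0, -0.035, 0, 0, 0, 0, 1, 0, -0.035, 0, 0, 0, 0, 1, -0.003, -0.034, -0.01, 0, 0, 0])

```text
time_s: 21.65
position: [0.6249, -0.2335, 0.1625]
tool_rot: [[-1.0, 0.003, 0.0], [-0.0, -0.002, -1.0], [-0.003, -1.0, 0.002]]
ft_force: [0.7, -0.3, 0.6]
grip_width: 0.0853
```

servo_tool(rows=[1, 0, 0, -0.03, 0, 0, 0, 1, 0, 0, -0.03, 0, 0, 0, 1, 0, 0, -0.02, 0, 0, 0, 1, 0, 0, 0, 0, 0, 0, 1, 0, 0, 0, 0, 0, 0, 1, 0, 0, 0, 0, 0, 0])

```text
time_s: 22.15
position: [0.6251, -0.2315, 0.0823]
tool_rot: [[-1.0, 0.002, 0.001], [-0.001, -0.001, -1.0], [-0.002, -1.0, 0.001]]
ft_force: [1.4, 0.6, 0.1]
grip_width: 0.0855
```

```bash
python3 snap.py 17 wrist scene; python3 - <<'E'
import cv2,numpy as np
s=cv2.imread("pics/scene_17.png");w=cv2.imread("pics/wrist_17.png")
cv2.imwrite("pics/c17.png",np.hstack([cv2.resize(s[190:310,180:300],(400,400)),cv2.resize(w[200:400,215:415],(400,400))]))
E
```

```text
22.15 [ 0.6251 -0.2315  0.0823] [1.4 0.6 0.1] 0.0855225226479166
```

View pics/c17.png

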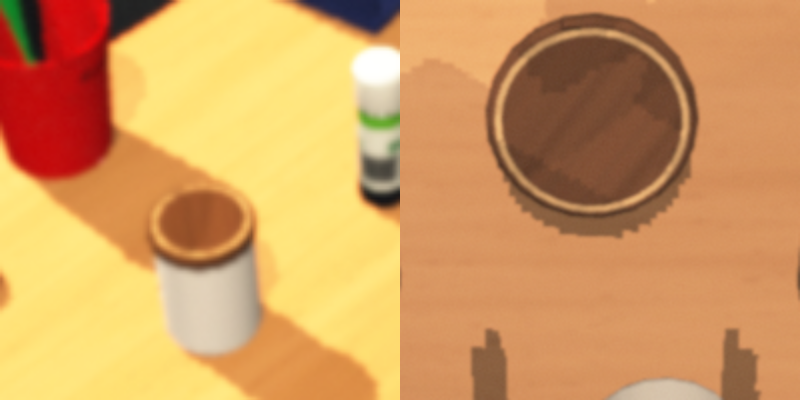

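```bash
python3 - <<'E'
from rel import *
o=env.observe();p=o["position"];print(p)
print(cast("wrist",[(311.5,260.75)],.018,o))
E
```

```text
[ 0.62514791 -0.2315138   0.0825642 ]
[[ 0.62642268 -0.23051851  0.018     ]]
```

servo_tool(rows=[1, 0.001, 0.0007, -0.03, 0, 0, 0, 1, 0, 0, -0.03, 0, 0, 0, 1, 0, 0, -0.012, 0, 0, 0, 1, 0, 0, -0.0065, 0, 0, 0, 1, 0, 0, 0, 0, 0, 0, 1, 0, 0, 0, 0, 0, 0, 1, 0, 0, 0, 0, 0, 0])

```text
time_s: 22.83
position: [0.6262, -0.231, 0.0038]
tool_rot: [[-1.0, 0.003, 0.0], [-0.0, -0.002, -1.0], [-0.003, -1.0, 0.002]]
ft_force: [-0.3, 0.3, -0.6]
grip_width: 0.0856
```

```bash
python3 snap.py 18 wrist; python3 - <<'E'
import cv2,numpy as np
w=cv2.imread("pics/wrist_18.png")
cv2.imwrite("pics/c18.png",cv2.resize(w[210:420,170:460],(800,580)))
E
```

```text
22.8333 [ 0.6262 -0.231   0.0038] [-0.3  0.3 -0.6] 0.08561499222660957
```

View pics/c18.png

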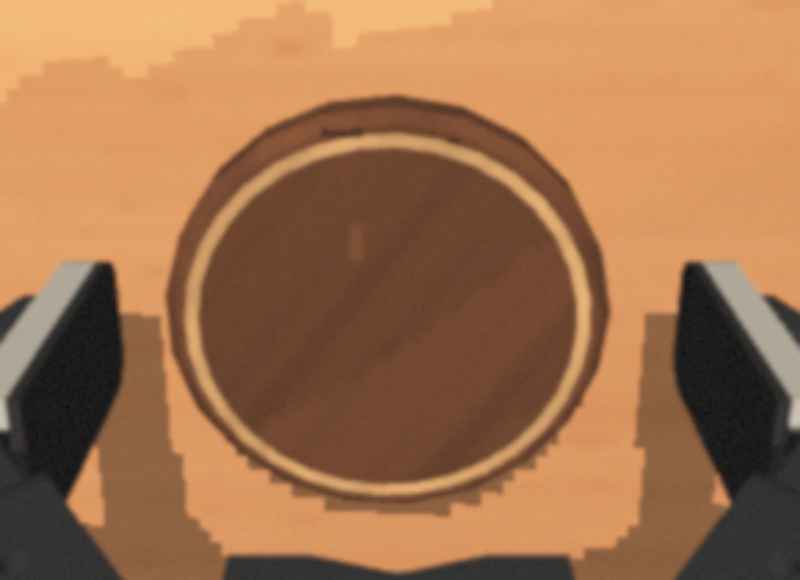

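servo_tool(rows=[0.95, 0, 0.0012, 0, 0, 0, 0, 0, 0, 0, 0, 0, 0, 0, 0, 0, 0, 0, 0, 0, 0, 0, 0, 0, 0, 0, 0, 0, 0, 0, 0, 0, 0, 0, 0, 0, 0, 0, 0, 0, 0, 0, 0, 0, 0, 0, 0, 0, 0])

```text
time_s: 23.47
position: [0.6256, -0.2294, 0.0031]
tool_rot: [[-1.0, 0.001, 0.0], [-0.0, -0.001, -1.0], [-0.001, -1.0, 0.001]]
ft_force: [-0.7, 0.9, 5.4]
grip_width: 0.067
```

servo_tool(rows=[0, 0, 0, 0.004, 0, 0, 0, 0, 0, 0, 0.008, 0, 0, 0, 0, 0, 0, 0.015, 0, 0, 0, 0, 0, 0, 0.03, 0, 0, 0, 0, 0, 0, 0.035, 0, 0, 0, 0, 0, 0, 0.035, 0, 0, 0, 0, 0, 0, 0.03, 0, 0, 0, 0, 0, 0, 0.02, 0, 0, 0, 0, 0, 0, 0, 0, 0, 0, 0, 0, 0, 0, 0, 0, 0])

```text
time_s: 24.3
position: [0.6254, -0.2294, 0.1802]
tool_rot: [[-1.0, 0.002, 0.0], [-0.0, -0.001, -1.0], [-0.002, -1.0, 0.001]]
ft_force: [-0.5, 0.4, -0.9]
grip_width: 0.0668
```

```bash
python3 snap.py 19 wrist
```

```text
24.3 [ 0.6254 -0.2294  0.1802] [-0.5  0.4 -0.9] 0.06682144119684363
```

View pics/wrist_19.png

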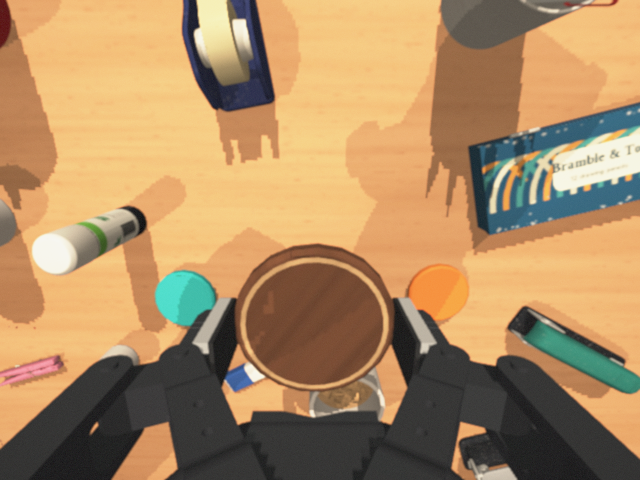

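servo_tool(rows=[0, -0.032, -0.0046, 0, 0, 0, 0, 0, -0.032, -0.0046, 0, 0, 0, 0, 0, -0.032, -0.0046, 0, 0, 0, 0, 0, -0.032, -0.0046, 0, 0, 0, 0, 0, -0.032, -0.0046, 0, 0, 0, 0, 0, -0.032, -0.0046, 0, 0, 0, 0, 0, 0, 0, 0, 0, 0, 0, 0, 0, 0, 0, 0, 0, 0, 0, 0, 0, 0, 0, 0, 0])

```text
time_s: 25.1
position: [0.4335, -0.2569, 0.1783]
tool_rot: [[-1.0, -0.001, 0.0], [-0.0, 0.001, -1.0], [0.001, -1.0, -0.001]]
ft_force: [-0.5, 1.1, -0.6]
grip_width: 0.0667
```

```bash
python3 snap.py 20 wrist
```

```text
25.1 [ 0.4335 -0.2569  0.1783] [-0.5  1.1 -0.6] 0.0667274400860652
```

View pics/wrist_20.png

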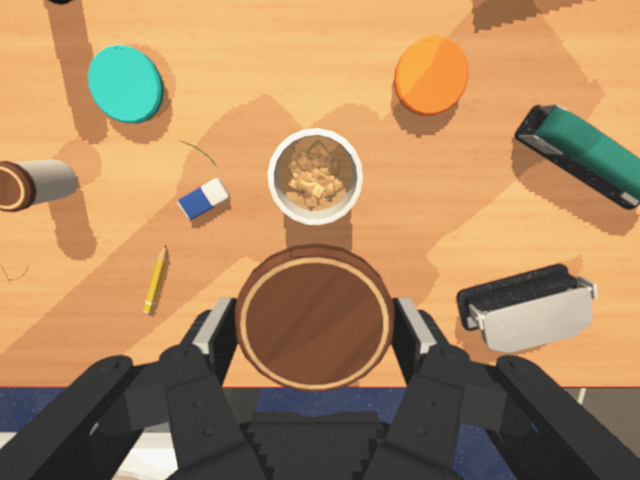

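```bash
python3 - <<'E'
from rel import *
o=env.observe();p=o["position"];print(p)
for thr in(150,175): print(rim("pics/wrist_20.png",(310,170),.085,o,thr))
im=cv2.imread("pics/wrist_20.png");cv2.imwrite("pics/c20.png",cv2.resize(im[235:410,225:400],(600,600)))
E
```

```text
[ 0.43384646 -0.25681825  0.17830863]
((array([ 0.48394552, -0.25772633]), np.float64(0.0319923576202068)), ((314.8004150390625, 175.9777069091797), (94.69503784179688, 95.96186828613281), 179.4906005859375))
((array([ 0.4840094 , -0.25774519]), np.float64(0.031730239984907545)), ((314.8278503417969, 175.91123962402344), (93.86817932128906, 95.24960327148438), 178.49156188964844))
```

View pics/c20.png

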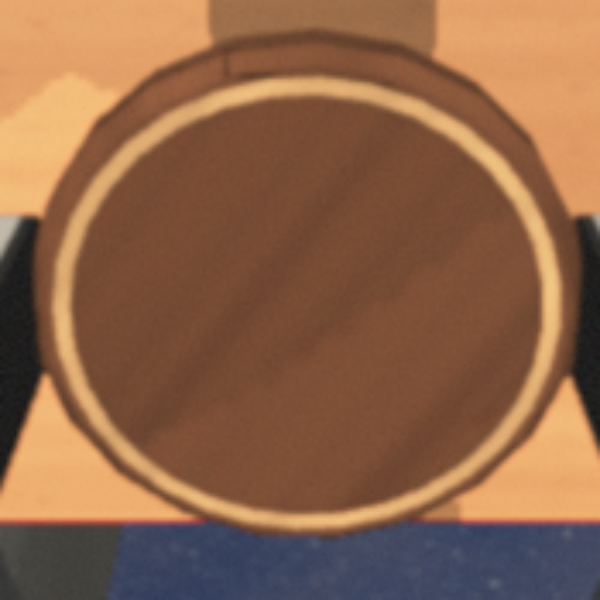

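```bash
python3 - <<'E'
from rel import *
o=env.observe();p=o["position"]
print(cast("wrist",[(314.5,323.5)],p[2]+.0149,o)-p)
E
```

```text
[[ 0.00217626 -0.00061592  0.0149    ]]
```

servo_tool(rows=[0, 0.02, -0.0005, 0, 0, 0, 0, 0, 0.02, 0, -0.02, 0, 0, 0, 0, 0.009, 0, -0.02, 0, 0, 0, 0, 0, 0, -0.02, 0, 0, 0, 0, 0, 0, -0.01, 0, 0, 0, 0, 0, 0, -0.01, 0, 0, 0, 0, 0, 0, 0, 0, 0, 0, 0, 0, 0, 0, 0, 0, 0])

```text
time_s: 25.82
position: [0.4825, -0.2575, 0.0991]
tool_rot: [[-1.0, 0.0, 0.001], [-0.001, -0.0, -1.0], [-0.0, -1.0, 0.0]]
ft_force: [-0.1, 0.9, 0.2]
grip_width: 0.0669
```

```bash
python3 snap.py 21 wrist top scene; python3 - <<'E'
import cv2,numpy as np
s=cv2.imread("pics/scene_21.png");w=cv2.imread("pics/wrist_21.png")
cv2.imwrite("pics/c21.png",np.hstack([cv2.resize(s[140:260,350:470],(400,400)),cv2.resize(w[210:410,215:415],(400,400))]))
E
```

```text
25.8167 [ 0.4825 -0.2575  0.0991] [-0.1  0.9  0.2] 0.06688946524480101
```

View pics/c21.png

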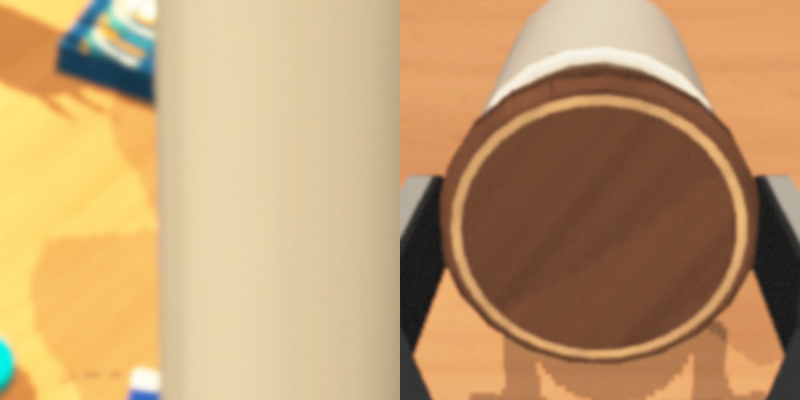

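servo_tool(rows=[0, 0, 0, -0.007, 0, 0, 0, 0, 0, 0, -0.006, 0, 0, 0, 0, 0, 0, -0.004, 0, 0, 0, 0, 0, 0, -0.002, 0, 0, 0, 0, 0, 0, 0, 0, 0, 0, 0, 0, 0, 0, 0, 0, 0])

```text
time_s: 26.47
position: [0.4823, -0.2575, 0.0799]
tool_rot: [[-1.0, -0.0, 0.0], [-0.0, 0.0, -1.0], [0.0, -1.0, -0.0]]
ft_force: [-0.1, 0.1, -0.7]
grip_width: 0.0668
```

servo_tool(rows=[0, 0, 0, -0.001, 0, 0, 0, 0, 0, 0, 0, 0, 0, 0])

```text
time_s: 26.63
position: [0.4824, -0.2575, 0.0791]
tool_rot: [[-1.0, 0.0, 0.0], [-0.0, -0.0, -1.0], [-0.0, -1.0, 0.0]]
ft_force: [-0.3, -0.6, -0.5]
grip_width: 0.0669
```

servo_tool(rows=[0, 0, 0, -0.001, 0, 0, 0, 0, 0, 0, -0.001, 0, 0, 0, 0, 0, 0, 0, 0, 0, 0])

```text
time_s: 26.88
position: [0.4826, -0.2576, 0.079]
tool_rot: [[-1.0, 0.002, 0.001], [-0.001, -0.001, -1.0], [-0.002, -1.0, 0.001]]
ft_force: [-4.5, 2.7, 18.9]
grip_width: 0.0667
```

servo_tool(rows=[0, 0, 0, 0.0005, 0, 0, 0, 0.9, 0, 0, 0, 0, 0, 0, 1, 0, 0, 0, 0, 0, 0, 1, 0, 0, 0, 0, 0, 0, 1, 0, 0, 0, 0, 0, 0, 1, 0, 0, 0.005, 0, 0, 0, 1, 0, 0, 0.02, 0, 0, 0, 1, 0, 0, 0.04, 0, 0, 0, 1, 0, 0, 0.04, 0, 0, 0])

```text
time_s: 27.63
position: [0.4817, -0.257, 0.1832]
tool_rot: [[-1.0, -0.002, 0.0], [-0.0, 0.002, -1.0], [0.002, -1.0, -0.002]]
ft_force: [1.6, -0.2, -0.0]
grip_width: 0.0853
```

servo_tool(rows=[1, -0.03, -0.025, 0, 0, 0, 0, 1, -0.03, -0.025, 0, 0, 0, 0, 1, -0.03, -0.025, 0, 0, 0, 0, 1, -0.03, -0.025, 0, 0, 0, 0, 1, -0.03, -0.025, 0, 0, 0, 0, 1, -0.03, -0.025, 0.01, 0, 0, 0, 1, -0.03, -0.025, 0.01, 0, 0, 0, 1, -0.03, -0.025, 0.01, 0, 0, 0, 1, -0.02, -0.025, 0.01, 0, 0, 0, 1, 0, -0.025, 0, 0, 0, 0])

```text
time_s: 28.47
position: [0.2189, -0.5094, 0.225]
tool_rot: [[-1.0, -0.0, -0.003], [0.003, -0.003, -1.0], [0.0, -1.0, 0.003]]
ft_force: [0.2, -0.9, 1.2]
grip_width: 0.085
```

```bash
python3 snap.py 22 top scene; python3 - <<'E'
import cv2,numpy as np
t=cv2.imread("pics/top_22.png");s=cv2.imread("pics/scene_22.png")
cv2.imwrite("pics/c22.png",np.vstack([cv2.resize(t[170:320,150:430],(560,300)),cv2.resize(s[170:400,210:450],(313,300))] and [np.hstack([cv2.resize(t[170:320,150:430],(480,257)),np.zeros((257,0,3),np.uint8)])]))
cv2.imwrite("pics/c22s.png",cv2.resize(s[170:390,220:450],(627,600)))
E
```

```text
28.4667 [ 0.2189 -0.5094  0.225 ] [ 0.2 -0.9  1.2] 0.08498858190627229
```

View pics/top_22.png

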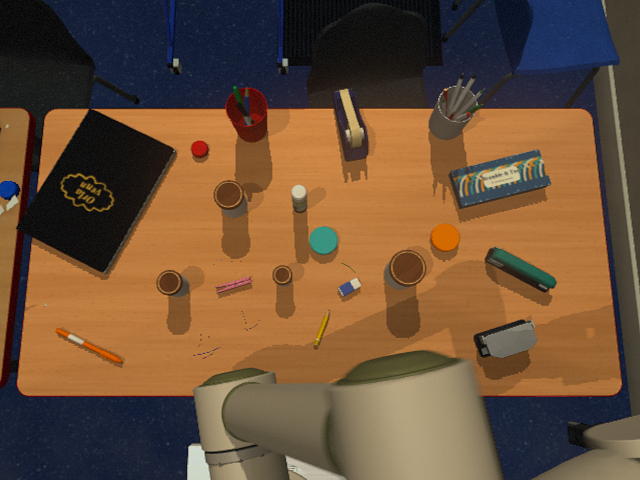

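View pics/c22s.png

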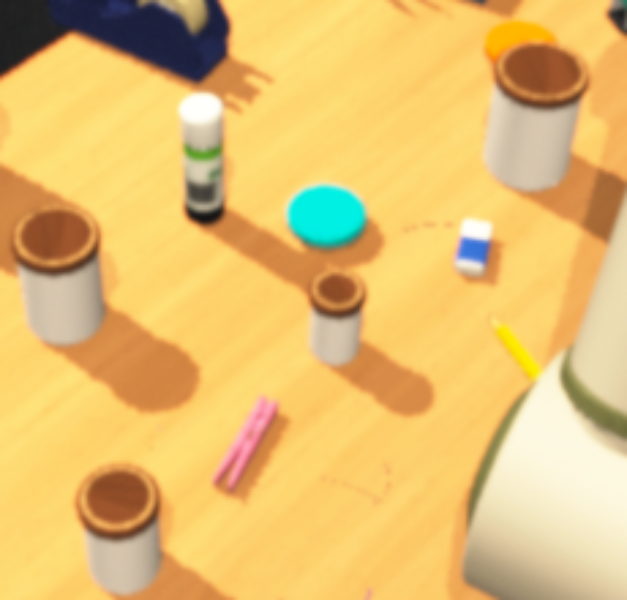

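```bash
python3 - <<'E'
from h import *
for n in("top","scene"):
  im=cv2.imread(f"pics/{n}_22.png");h=cv2.cvtColor(im,cv2.COLOR_BGR2HSV)
  g=((h[...,2]<(105 if n=="top" else 170))&(h[...,0]<18)&(h[...,1]>70)).astype(np.uint8)
  for k,(X,H) in dict(medium=((.6266,.0850),.083),small=((.4566,.1936),.073),tiny=((.4728,-.0198),.061),large=((.4815,-.2545),.094)).items():
    u,v=proj(n,[[*X,H]])[0]; r=26; m=np.zeros_like(g); x0,y0=int(u)-r,int(v)-r
    sub=g[y0:y0+2*r,x0:x0+2*r]
    cs,_=cv2.findContours(sub,cv2.RETR_CCOMP,cv2.CHAIN_APPROX_NONE)
    # inner dark disc: contour containing centre, nearest
    c=[c for c in cs if cv2.contourArea(c)>30]
    c=min(c,key=lambda c:np.hypot(*(np.array(cv2.minEnclosingCircle(c)[0])-r)))+[x0,y0]
    ctr,rad=circ(cast(n,c.reshape(-1,2),H));print(n,k,((ctr-X)*1000).round(1),"mm r",round(rad*1000,1))
E
```

```text
top medium [1.5 0.8] mm r 21.8
top small [0.7 1.6] mm r 17.0
top tiny [0.8 0.8] mm r 11.7
top large [ 0.7 -0.6] mm r 26.8
scene medium [ 0.8 -1.4] mm r 20.1
scene small [ 0.7 -1.4] mm r 15.9
scene tiny [ 0.1 -0.5] mm r 10.3
scene large [ 0.2 -1.6] mm r 24.6
```

All four lids measure within about 2 mm of their jar axes at the seated height, and they look level. Handing in.

```bash
python3 -c "
from rig import env
o=env.observe();print(o['time_s'],o['qvel'].round(2))
print(env.close_job())"
```

```text
28.5667 [ 2.54 -1.97  5.32  0.4  -0.12  0.84]
the job is handed in; nothing more can be done
None
```

I took the pile apart from the top down (tiny, small, medium, large), put each lid on its own jar, and handed the job in at about 28.6 s of the 104 s allowed. The job gives no verdict, so I only have my own checks to go on.

- **Seating:** each lid was lowered until it touched the rim, with 6–19 N at the wrist, and at the height I expected for a seated lid. I released each one and backed off.
- **Final pictures (top and scene cameras):** all four lids look flat on their jars. Their centres are within about 2 mm of the jar positions I measured at the start; the limit is 8 mm.
- **Jars, glue stick and look-alikes:** the jars and glue stick look upright and where they were, and the orange and turquoise look-alikes were not touched. I judged these by eye and did not measure how far they moved.
- **Disagreements:** the top and scene cameras differed by up to 3 mm from each other. They differed by about 2–3 mm from the arm and wrist view at the jars. I used the wrist view for all placements.
- **At hand-in:** the arm was clear of everything but still settling slightly, with joint speeds up to about 5 degrees/s.

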